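# Tip worn punch tips through the one-way flap of the blade bin

### The arm

A 7-joint arm with a two-finger parallel gripper is mounted at the origin on the work surface. World frame = base frame: x ahead of the robot, y to its left, z up, the work surface at z = 0. Lengths are in m, angles in rad, forces in N, time in s.
With the tool pointing down it reaches from about 0.4 to 0.875 m from the base axis. Payload 19.3 kg.
Tool frame: the origin (TCP) lies at the very end of the fingers, on their centre line; the grasp point (between the pads) lies 19 mm behind it; z points along the fingers, x is the direction in which the jaws open and shut, and the axes are right-handed (so a half turn about z gives the same grasp; the last joint's range is limited). The gripper opens to 85 mm and grips with 20 to 120 N. Pads are 22 mm wide; open, the fingers measure 114 mm over their backs; the gripper's body (76 mm by 85 mm) begins 54 mm behind the grasp point. The pads swing forward as they close: fully open they stand 13 mm farther back than shut.
Start: joints at [-1.414, 0.521, -0.036, 1.599, 0.021, 1.021, -0.113], TCP at [0.141, 0.609, 0.231] pointing down, gripper open.
Joint ranges: [-2.91, 2.91], [-0.3, 2.13], [-1.5, 1.42], [0.17, 2.43], [-1.26, 4.41], [0.16, 1.93], [-2.52, 2.52]. Speed limits (rad/s): [1.89, 1.89, 2.39, 2.39, 3.01, 3.01, 3.01].

### API

Orientations are given as [roll, pitch, yaw] about the fixed x, y, z axes, in that order (R = Rz(yaw) Ry(pitch) Rx(roll)).
In Python, from workcell import bot gives the robot as it stands.
- The arm moves only by the tool jog_arm, never from a script. Its argument "increments" is a list of rows, each an object of numbers: "wx", "wy", "wz": the turn, a rotation vector about the tool's x, y, z in degrees; "x", "y", "z": the shift along the tool's x, y, z in cm; "claw": the opening in per cent of the stroke, from 0 (shut) to 100 (fully open). A call has 1 to 10 rows; each row is the pose to reach, as a shift and turn from the pose measured when the call began, along the tool's axes at that moment; what a row does not reach only later rows make up. A row lasts 1/8 s, in which the tool goes at most 62.5 mm and 10.7 degrees, less where a joint would pass 70% of its speed; a pose out of reach is approached as far as the arm can. A call with a gripper value outside its range is refused whole. The fingers move at their own pace and stop on an object; "squeeze" is the grip in N (left out, the last holds). Time passes only in rows, so rows that repeat a pose let the fingers close. It gives the time, the measured TCP pose, the force and the opening at its end, in the units of the state.
- bot.observe(): the state, without advancing time (a new reading comes with each control period).
- bot.grab_frame(name): name is "scene" or "top"; returns a dict with "pixels" (384x512x3 uint8, red, green, blue), "fov_y" (degrees; the focal length in pixels is half the picture's height over the tangent of half this angle, whatever the lens; pixels are square), "cx", "cy" (the principal point, pixels), "origin" and "orientation" of the camera in the world. Camera axes: x right, y down, z forward; pixel columns grow to the right and rows downward; lengths in m; the calibration is good to about 2 mm. A picture is of the moment at which its call begins. There is no depth.
- bot.job_done(): hands the job in, once; it reports no verdict.
The state is a dict: "clock": time; "qpos": joint angles; "qd": joint speeds; "joint_efforts": joint torques, N m; "position": TCP position; "tool_rot": TCP orientation; "force": force on the tool from outside, world axes, zero at the start; "moment": the same for the moment, N m; "grip_width": finger opening in m.
Only numpy, scipy, OpenCV 4.12 (cv2) and the standard library are available. Lean on these libraries where they do the work, as an engineer would, in place of code of your own. Each camera call takes 0.05 s, during which the arm holds its last target.

### The job

Empty the scoop of worn punch tips into the used-blade bin. One of the bin's two chambers is already full and its flap hardly gives: hold the scoop by its handle, feel with its lip which spring flap swings in, and tip all four tips through there; then take the scoop out so that the flap shuts and stand it upright on the bench. The tips are sharp: keep the gripper off them and off the bin and its flaps, do not shove the bin along the bench, and leave the other things where they are.

Things in the scene. Friction and masses are not known exactly. Their poses are not given: they have to be found in the camera images.
- bin: Free-standing grey steel bin for used blades, 140 (x) x 168 (y) x 130 mm (z), walls 3, about 2.2 kg with its contents; a push over some 10 N slides it. Origin: centre of its underside. Its mouths face its own -x (towards the robot, within 20 degrees). Front wall (x = -70) 70 high; from its top edge, the sill, a face rises at 45 degrees to x = -10, z = 130; then a flat top to x = 70.
- mouth_l (a point): Centre of the bin's left mouth, in the 45 degree face: x = -40, y = 40, z = 100 mm in the bin's frame; axes as the bin's. It is 58 wide (y = 11 to 69) and as long as the slope (85), from the sill (x = -70, z = 70) up to the flap's hinge line (x = -10, z = 130), and is closed by the left flap. Each mouth leads to a chamber of its own. One of the two chambers, left or right, is full.
- mouth_r (a point): Centre of the bin's right mouth: x = -40, y = -40, z = 100 mm in the bin's frame; otherwise the same as the left one. From outside nobody can see which chamber is full: its flap gives less than 0.1 rad before it stops hard against the packed contents; the other swings in freely.
- flap_l (a joint): Angle of the left one-way flap (rad): 0 shut, flush in the slope; grows to 1.35 as it swings into the bin. Plain aluminium plate 80 long x 54 wide x 2.5 mm, hinged along the slope's upper edge; its lower edge swings inwards. A light spring shuts it: about 0.5 N at the lower edge starts it, about 2 N there holds it wide open, but 7 N if pressed near its hinge.
- flap_r (a joint): Angle of the right one-way flap, the same as the left one.
- scoop: Open steel scoop cup, wooden handle, about 0.24 kg, standing on its flat floor. Origin: in its underside, under the cup; z up, x to the pouring nose. In mm: floor x = -36 to 15, 3 thick; width 52 outside, 46 inside; back wall at x = -36 and side walls 40 high; from x = 15 a ramp rises at 15 degrees to the lip at x = 68, z = 14; beside the ramp the side walls stand 30 above it.
- scoop_lip (a point): Middle of the scoop's pouring lip: x = 68, y = 0, z = 14 mm in the scoop's frame; axes as the scoop's. The side walls' front edges rise from the lip's ends, square to the ramp, to x = 60, z = 43; the flap rides on them when the nose is in the mouth.
- scoop_grip (a point): Point on the handle's centre line, 60 mm up from its root and 26 mm short of its free end: x = -46, y = 0, z = 89 mm in the scoop's frame; axes as the scoop's. The handle leans back 10 degrees from vertical, along (-0.17, 0, 0.98) of the scoop's frame; straight, 16 thick (across y), 22 deep. Pinch it across y with the fingers pointing down along it.
- tip0: Worn punch tip: a dark steel rod 9 mm diameter, 26 long (along its y), 14 g, lying loose on the floor of the scoop with three others. Origin at its middle. They roll and slide down the ramp once it points some 30 degrees or more downwards; a tip may lag and need more tilt or a small shake.
- tip1: Worn punch tip: a dark steel rod 9 mm diameter, 26 long (along its y), 14 g, lying loose on the floor of the scoop with three others. Origin at its middle. They roll and slide down the ramp once it points some 30 degrees or more downwards; a tip may lag and need more tilt or a small shake.
- tip2: Worn punch tip: a dark steel rod 9 mm diameter, 26 long (along its y), 14 g, lying loose on the floor of the scoop with three others. Origin at its middle. They roll and slide down the ramp once it points some 30 degrees or more downwards; a tip may lag and need more tilt or a small shake.
- tip3: Worn punch tip: a dark steel rod 9 mm diameter, 26 long (along its y), 14 g, lying loose on the floor of the scoop with three others. Origin at its middle. They roll and slide down the ramp once it points some 30 degrees or more downwards; a tip may lag and need more tilt or a small shake.
- spool: Bystander: wooden thread spool, 42 mm diameter, 45 high, standing. Origin on the thing's underside.
- jar: Bystander: amber jar with steel lid, 60 mm diameter, 85 high, standing. Origin on the thing's underside.
- mallet: Bystander: mallet with a wooden handle, lying. Origin on the thing's underside.
- awl: Bystander: awl with a wooden handle, lying. Origin on the thing's underside.
- ruler: Bystander: steel ruler 200 x 28 x 4, lying. Origin: centre of its underside.
- slicker: Bystander: turned wooden edge slicker, 34 mm diameter, 80 high, standing. Origin on the thing's underside.
Not all that is in view belongs to the job. Several things have the shape of the scoop; the one meant has the colours described above.

How it is judged:
On the way, in this order (a step that is already met when the one before it is completed fails the run):
1. the scoop's nose pushes a flap at least 0.35 rad open with its lip in the mouth (contact force between scoop and bin above 0.1 N and ((value of joint flap_l above 0.35 rad and distance between scoop_lip and mouth_l below 0.06 m) or (value of joint flap_r above 0.35 rad and distance between scoop_lip and mouth_r below 0.06 m))), for 0.2 s.
2. all four tips are inside the bin, below the sill (x of tip0 in the frame of bin between -0.068 and 0.068 m and y of tip0 in the frame of bin between -0.082 and 0.082 m and z of tip0 in the frame of bin between 0 and 0.06 m and x of tip1 in the frame of bin between -0.068 and 0.068 m and y of tip1 in the frame of bin between -0.082 and 0.082 m and z of tip1 in the frame of bin between 0 and 0.06 m and x of tip2 in the frame of bin between -0.068 and 0.068 m and y of tip2 in the frame of bin between -0.082 and 0.082 m and z of tip2 in the frame of bin between 0 and 0.06 m and x of tip3 in the frame of bin between -0.068 and 0.068 m and y of tip3 in the frame of bin between -0.082 and 0.082 m and z of tip3 in the frame of bin between 0 and 0.06 m), for 0.2 s.
At the end, for the whole second after the job is handed in: All four tips lie at rest in the bin (inside its walls, less than 60 mm above its underside), both flaps are shut (under 0.1 rad), the bin stands upright and still, and the scoop is released and at rest, upright (within 0.1 rad) with its floor on the bench (within 6 mm) (all of step 2 and value of joint each of flap_l, flap_r below 0.1 rad and height (world z) of scoop below 0.006 m and angle between scoop's own z axis and vertical below 0.1 rad and linear speed of each of scoop, bin below 0.02 m/s and angle between bin's own z axis and vertical below 0.05 rad and linear speed of each of tip0, tip1, tip2, tip3 below 0.05 m/s); the robot touches nothing.
It fails at once if the gripper touches a punch tip (contact force between the fingers and tip0 above 0.3 N or contact force between the fingers and tip1 above 0.3 N or contact force between the fingers and tip2 above 0.3 N or contact force between the fingers and tip3 above 0.3 N).
It fails at once if the arm or gripper touches the bin or its flap (contact force between any of the fingers, the arm and bin above 0.3 N).
It fails at once if the bin is shoved more than 15 mm (distance of bin from where it was at the start of the episode above 0.015 m).
It fails at once if a bystander is moved more than 30 mm (distance of any of spool, jar, mallet, awl, ruler, slicker from where it was at the start of the episode above 0.03 m).
It also fails if it takes over 67 s, if anything falls off the work surface, if the arm or the gripper's body presses on something with over 40 N, if the wrist force passes 120 N, or if a joint passes its speed limit or range.

## Working session

There is one attempt and no reset: what is moved stays moved. The work goes in short steps, Python scripts to look and compute and a tool call to move; the robot and the scene stay as the last step left them, time stands still between calls to the robot, and variables do not carry over. Pictures are saved under pics/ and viewed, and the job is handed in when it is done.

Besides the shell and the picture viewer there is one more tool, called after "Request:" as a command line: name --argument value ..., lists and objects as JSON in quotes. jog_arm: Moves the arm, as the interface text tells. Its arguments: {"type":"object","properties":{"increments":{"type":"array","items":{"type":"object","properties":{"wx":{"type":"number"},"wy":{"type":"number"},"wz":{"type":"number"},"x":{"type":"number"},"y":{"type":"number"},"z":{"type":"number"},"claw":{"type":"number"}}}},"squeeze":{"type":"number"}},"required":["increments"]}

```bash
mkdir -p pics; ls
python3 - <<'E'
from workcell import bot
import cv2,json,numpy as np
s=bot.observe();print(s)
for n in("scene","top"):
    f=bot.grab_frame(n);cv2.imwrite(f"pics/{n}0.png",f["pixels"][:,:,::-1])
    p=f.pop("pixels");print(n,f)
    np.savez(f"{n}0.npz",pixels=p,**f)
E
```

```text
pics
{'clock': 0.0, 'qpos': array([-1.41422391,  0.52201686, -0.03630231,  1.6000234 ,  0.02117197,
        1.02110833, -0.11282486]), 'qd': array([-1.37371991e-03, -1.19246360e-03, -4.34043467e-04, -2.95011848e-03,
        5.12315636e-04, -5.34881577e-04,  2.96639559e-05]), 'joint_efforts': array([ 4.63320066e-04, -9.27092457e+01,  1.98039897e+00, -3.69938099e+01,
        1.80030585e-02,  8.34069477e-03,  1.98617549e-06]), 'position': array([0.14048602, 0.60864455, 0.23071872]), 'tool_rot': array([3.14151917e+00, 1.16965577e-03, 1.34395290e+00]), 'force': array([-0.57801273, -0.23909928, -0.46619288]), 'moment': array([-0.01398286,  0.00736284,  0.02489295]), 'grip_width': 0.08537826410718694}
scene {'fov_y': 43.586991153799545, 'cx': 253.40368851712884, 'cy': 195.80831728012922, 'origin': array([ 1.2904317 , -0.34128014,  1.28522576]), 'orientation': array([-2.54843797, -0.00568687,  1.07591375])}
top {'fov_y': 44.01636938093852, 'cx': 255.02615842694405, 'cy': 189.78211243067642, 'origin': array([0.45792529, 0.02703913, 1.73833504]), 'orientation': array([-3.05858177, -0.00309621, -1.56547542])}
```

View pics/scene0.png

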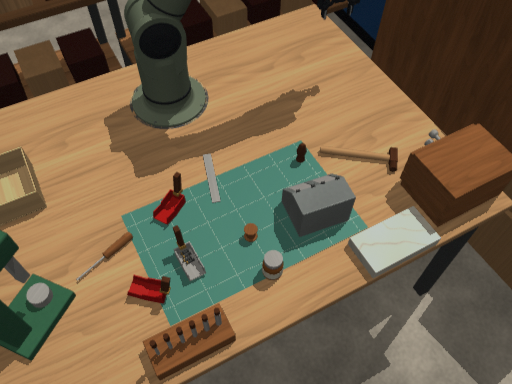

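View pics/top0.png

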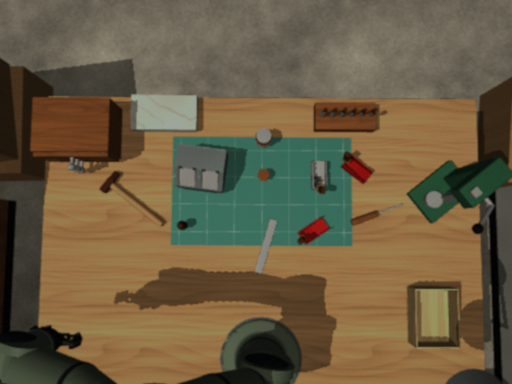

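The scene shows the steel scoop at about (185,258) and the bin at about (318,205). In the top view they are at about (319,177) and (202,168). Two red scoops are decoys. Next I'll zoom in.

```bash
cat > h.py <<'E'
import numpy as np,cv2
from scipy.spatial.transform import Rotation as R
def load(n):
    d=np.load(n+".npz");return {k:d[k] for k in d}
def snap(bot,n,tag):
    f=bot.grab_frame(n);np.savez(n+tag+".npz",**f);return f
def K(f): 
    fl=192/np.tan(np.radians(float(f["fov_y"]))/2);return fl
def rot(f): return R.from_euler('xyz',f["orientation"]).as_matrix()
def ray(f,u,v):
    d=np.array([(u-f["cx"])/K(f),(v-f["cy"])/K(f),1.]);return rot(f)@d
def plane(f,u,v,z):
    d=ray(f,u,v);o=f["origin"];return o+d*(z-o[2])/d[2]
def proj(f,P):
    c=(np.atleast_2d(P)-f["origin"])@rot(f);return np.c_[c[:,0]/c[:,2]*K(f)+f["cx"],c[:,1]/c[:,2]*K(f)+f["cy"]]
def crop(f,x0,y0,x1,y1,s,name):
    im=f["pixels"][y0:y1,x0:x1,::-1];cv2.imwrite(name,cv2.resize(np.ascontiguousarray(im),None,fx=s,fy=s,interpolation=cv2.INTER_CUBIC))
E
python3 - <<'E'
from h import *
s=load("scene0");t=load("top0")
a=s["pixels"][215:295,150:225,::-1];b=t["pixels"][145:205,290:365,::-1]
crop(s,150,215,225,290,8,"pics/s_sc.png");crop(t,290,145,365,205,8,"pics/t_sc.png")
crop(s,270,160,370,245,8,"pics/s_bin.png");crop(t,165,135,240,200,8,"pics/t_bin.png")
E
```

```text
(no output)
```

View pics/s_sc.png

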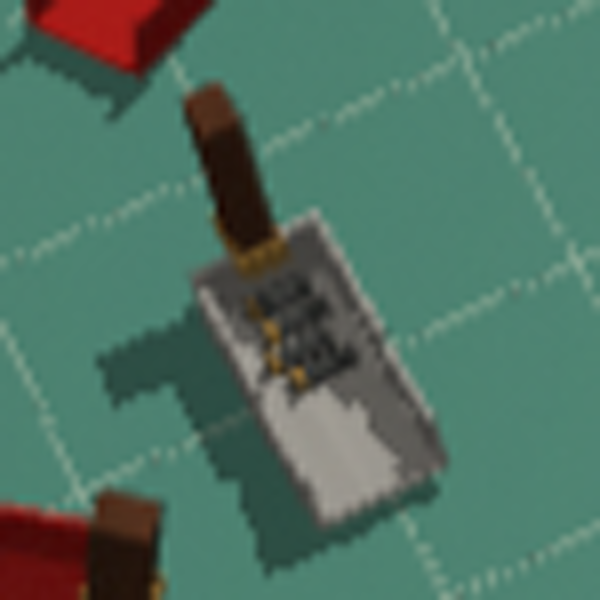

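View pics/t_sc.png

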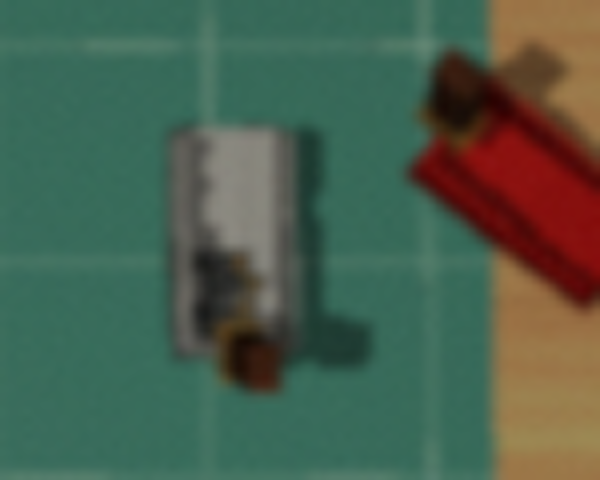

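View pics/s_bin.png

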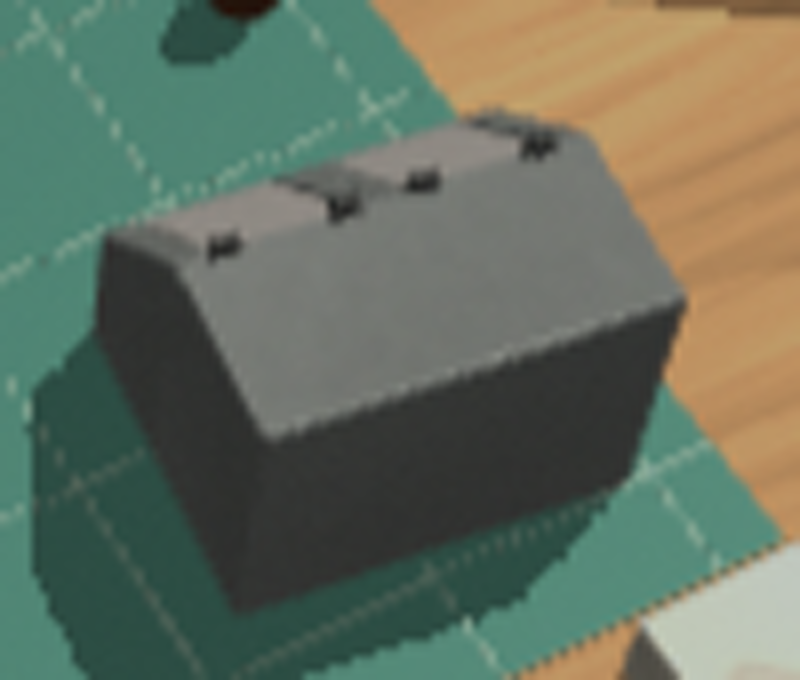

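View pics/t_bin.png

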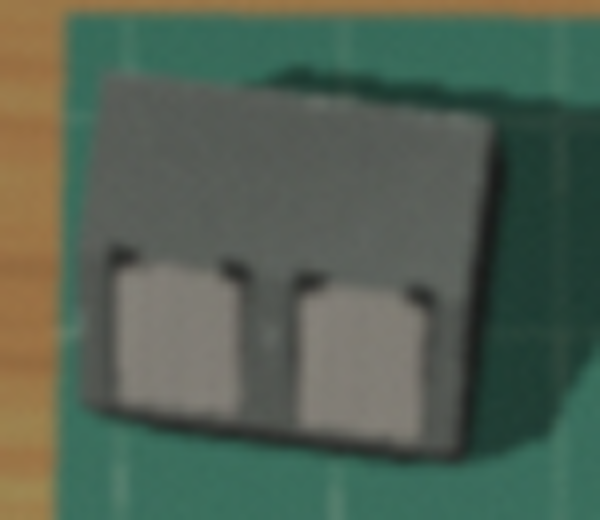

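Run:
```python
from h import *
s=load("scene0");t=load("top0")
S=lambda x,y,x0,y0:((x+.5)/8-.5+x0,(y+.5)/8-.5+y0)
pr=lambda n,p:print(n,np.round(p*1000,1))
P=lambda f,x,y,x0,y0,z,n:(pr(n,plane(f,*S(x,y,x0,y0),z)),plane(f,*S(x,y,x0,y0),z))[1]
bl=[P(s,685,298,270,160,.13,"s back L"),P(t,105,72,165,135,.13,"t back L")]
br=[P(s,270,440,270,160,.13,"s back R"),P(t,495,120,165,135,.13,"t back R")]
P(s,240,612,270,160,0,"s bot R");P(s,630,478,270,160,0,"s bot L")
P(t,85,405,165,135,.07,"t sill L");P(t,460,458,165,135,.07,"t sill R")
P(s,590,130,270,160,.13,"s hingeline L end");P(s,180,265,270,160,.13,"s hingeline R")
for l,r in zip(bl,br):
    d=(l-r)[:2];yaw=np.arctan2(d[1],d[0])-np.pi/2;print(np.linalg.norm(d),np.degrees(yaw),(l+r)[:2]/2-.07*np.array([np.cos(yaw),np.sin(yaw)]))
print("scoop")
P(t,175,130,290,145,.043,"t nose L top");P(t,295,130,290,145,.043,"t nose R")
P(t,172,352,290,145,.04,"t backL");P(t,290,352,290,145,.04,"t backR")
P(s,440,465,150,215,.043,"s nose side top L");P(s,318,525,150,215,.043,"s nose R");P(s,318,212,150,215,.04,"s back L");P(s,195,278,150,215,.04,"s back R")
P(t,265,368,290,145,.115,"t handle end");P(s,212,105,150,215,.115,"s handle end");P(s,345,520,150,215,.014,"s lip R")
```

```text
s back L [750.6 293.1 130. ]
t back L [749.1 288.4 130. ]
s back R [731.1 128.5 130. ]
t back R [729.3 121.3 130. ]
s bot R [728.6 130.6   0. ]
s bot L [749.5 296.4   0. ]
t sill L [611.4 304.1  70. ]
t sill R [588.9 138.7  70. ]
s hingeline L end [671.5 305.6 130. ]
s hingeline R [651.7 139.  130. ]
0.16579651524414377 -6.744466661572409 [0.67130499 0.21903735]
0.16824400201410772 -6.752477716479951 [0.66966287 0.21307573]
scoop
t nose L top [ 704.8 -180.    43. ]
t nose R [ 705.1 -234.1   43. ]
t backL [ 604.8 -178.6   40. ]
t backR [ 605.1 -231.6   40. ]
s nose side top L [ 721.6 -182.5   43. ]
s nose R [ 722.2 -229.6   43. ]
s back L [ 607.4 -178.6   40. ]
s back R [ 611.2 -229.1   40. ]
t handle end [ 591.6 -209.4  115. ]
s handle end [ 591.9 -203.7  115. ]
s lip R [ 711.7 -217.7   14. ]
```

```bash
cat >> h.py <<'E'
def toolR(scoopR,extra):
    # tool x = scoop y, tool z in scoop xz plane, leaning back 10deg+extra from the scoop's vertical
    a=np.radians(10+extra);z=np.array([np.sin(a),0,-np.cos(a)]);x=np.array([0,1.,0]);y=np.cross(z,x)
    return scoopR@np.c_[x,y,z]
def rows(st,targets):
    R0=R.from_euler('xyz',st["tool_rot"]);p0=st["position"]
    for p,Rm in targets:
        d=R0.inv().apply(np.asarray(p)-p0)*100;w=np.degrees((R0.inv()*R.from_matrix(Rm)).as_rotvec())
        print("x %.2f y %.2f z %.2f | wx %.1f wy %.1f wz %.1f"%(*d,*w))
EXTRA=15
SC=R.from_euler('z',-1,degrees=True).as_matrix();SO=np.array([.643,-.206,0])
def tcp_from_scoop(o,Rs,extra=EXTRA):
    T=toolR(Rs,extra);return o+Rs@np.array([-.046,0,.089])+T[:,2]*.019,T
E
python3 - <<'E'
from h import *
from workcell import bot
st=bot.observe();p,T=tcp_from_scoop(SO,SC);print(p)
R0=R.from_euler('xyz',st["tool_rot"]).as_matrix()
rows(st,[((.45,.4,.30),R0),((.55,.1,.30),T),(p-T[:,2]*.11,T),(p,T)])
E
```

```text
[ 0.60503553 -0.20533733  0.07178015]
x -13.38 y 34.85 z -6.90 | wx 0.0 wy 0.0 wz 0.0
x -40.37 y 51.34 z -6.88 | wx -24.9 wy 2.7 wz -11.8
x -69.83 y 59.02 z 6.01 | wx -24.9 wy 2.7 wz -11.8
x -68.86 y 63.57 z 15.98 | wx -24.9 wy 2.7 wz -11.8
```

Request:
jog_arm --increments '[{"x": -5, "y": 5, "z": -3}, {"x": -8, "y": 14, "z": -6.5}, {"x": -10, "y": 22, "z": -6.9}, {"x": -13.4, "y": 34.8, "z": -6.9}, {"x": -13.4, "y": 34.8, "z": -6.9}, {"x": -22, "y": 40, "z": -6.9, "wx": -8, "wz": -4}, {"x": -31, "y": 46, "z": -6.9, "wx": -16, "wz": -8}, {"x": -40.4, "y": 51.3, "z": -6.9, "wx": -24.9, "wy": 2.7, "wz": -11.8}, {"x": -40.4, "y": 51.3, "z": -6.9, "wx": -24.9, "wy": 2.7, "wz": -11.8}, {"x": -45, "y": 53, "z": -6.9, "wx": -24.9, "wy": 2.7, "wz": -11.8}]'

```text
schema error: expected keys wx, wy, wz, x, y, z, claw
```

Run:
```python
from h import *
from workcell import bot
st=bot.observe();p,T=tcp_from_scoop(SO,SC);print(st["clock"],st["position"],st["qpos"],st["force"])
rows(st,[(p-T[:,2]*.11,T),(p,T)])
```

```text
0.1 [0.14052269 0.60871027 0.23080562] [-1.41419951  0.5219424  -0.03630453  1.59991027  0.0212199   1.02110091
 -0.11280643] [-0.43652909  0.11645156 -0.34964767]
x -69.83 y 59.02 z 6.01 | wx -24.9 wy 2.7 wz -11.8
x -68.86 y 63.57 z 15.98 | wx -24.9 wy 2.7 wz -11.8
```

All keys are needed in every row.

Request:
jog_arm --increments '[{"x": -5, "y": 5, "z": -3, "wx": 0, "wy": 0, "wz": 0, "claw": 100}, {"x": -8, "y": 14, "z": -6.5, "wx": 0, "wy": 0, "wz": 0, "claw": 100}, {"x": -10, "y": 22, "z": -6.9, "wx": 0, "wy": 0, "wz": 0, "claw": 100}, {"x": -13.4, "y": 34.8, "z": -6.9, "wx": 0, "wy": 0, "wz": 0, "claw": 100}, {"x": -13.4, "y": 34.8, "z": -6.9, "wx": 0, "wy": 0, "wz": 0, "claw": 100}, {"x": -22, "y": 40, "z": -6.9, "wx": -8, "wy": 0, "wz": -4, "claw": 100}, {"x": -31, "y": 46, "z": -6.9, "wx": -16, "wy": 1, "wz": -8, "claw": 100}, {"x": -40.4, "y": 51.3, "z": -6.9, "wx": -24.9, "wy": 2.7, "wz": -11.8, "claw": 100}, {"x": -40.4, "y": 51.3, "z": -6.9, "wx": -24.9, "wy": 2.7, "wz": -11.8, "claw": 100}, {"x": -45, "y": 53, "z": -6.9, "wx": -24.9, "wy": 2.7, "wz": -11.8, "claw": 100}]'

```text
clock: 1.35
position: [0.5193, 0.1562, 0.2997]
tool_rot: [2.705, -0.001, 1.555]
force: [2.0, 0.6, 0.2]
grip_width: 0.0856
```

```bash
cat > a.py <<'E'
from h import *
from workcell import bot
st=bot.observe();p,T=tcp_from_scoop(SO,SC);print(st["clock"],st["position"],st["qpos"],st["force"])
rows(st,[(p-T[:,2]*.11,T),(p,T)])
E
python3 a.py
```

```text
1.35 [0.51934859 0.15621715 0.29971567] [-0.75470402  0.12832328  0.24075713  2.08318002  0.34639914  0.58092706
  0.77626432] [1.98805162 0.62919458 0.23321533]
x -36.01 y -1.35 z 13.50 | wx 0.0 wy -0.1 wz 0.1
x -36.03 y -1.35 z 24.50 | wx 0.0 wy -0.1 wz 0.1
```

Request:
jog_arm --increments '[{"x": -6, "y": -0.3, "z": 2, "wx": 0, "wy": 0, "wz": 0, "claw": 60}, {"x": -12, "y": -0.6, "z": 4, "wx": 0, "wy": 0, "wz": 0, "claw": 60}, {"x": -18, "y": -0.8, "z": 6, "wx": 0, "wy": 0, "wz": 0, "claw": 60}, {"x": -24, "y": -1.1, "z": 8, "wx": 0, "wy": 0, "wz": 0, "claw": 60}, {"x": -30, "y": -1.3, "z": 10, "wx": 0, "wy": 0, "wz": 0, "claw": 60}, {"x": -36, "y": -1.3, "z": 12, "wx": 0, "wy": 0, "wz": 0, "claw": 60}, {"x": -36, "y": -1.3, "z": 13.5, "wx": 0, "wy": 0, "wz": 0, "claw": 60}, {"x": -36, "y": -1.3, "z": 13.5, "wx": 0, "wy": 0, "wz": 0, "claw": 60}]'

```text
clock: 2.35
position: [0.5585, -0.2067, 0.1705]
tool_rot: [2.705, -0.001, 1.553]
force: [0.5, 0.1, 0.7]
grip_width: 0.0511
```

```bash
cat >> a.py <<'E'
import sys
if len(sys.argv)>1:
    tag=sys.argv[1]
    s=snap(bot,"scene",tag);t=snap(bot,"top",tag)
    x,y=map(int,proj(s,st["position"])[0]);print(x,y,proj(t,st["position"]))
    a=s["pixels"][max(0,y-60):y+60,max(0,x-55):x+65,::-1]
    x,y=map(int,proj(t,st["position"])[0]);b=t["pixels"][max(0,y-60):y+60,max(0,x-45):x+35,::-1]
    im=np.hstack([cv2.resize(np.ascontiguousarray(q),None,fx=4,fy=4,interpolation=cv2.INTER_CUBIC) for q in (a,b)])
    cv2.imwrite(f"pics/ab{tag}.png",im)
E
python3 a.py 1
```

```text
2.35 [ 0.55854436 -0.20673913  0.1704506 ] [ 0.42126426  0.41417593 -0.12028587  2.08475525 -0.33740916  0.24099812
  2.1852723 ] [0.51260126 0.07781849 0.71912389]
x 0.22 y 0.04 z -0.09 | wx -0.0 wy -0.0 wz -0.1
x 0.21 y 0.04 z 10.91 | wx -0.0 wy -0.0 wz -0.1
167 208 [[324.38663852 199.16199298]]
```

View pics/ab1.png

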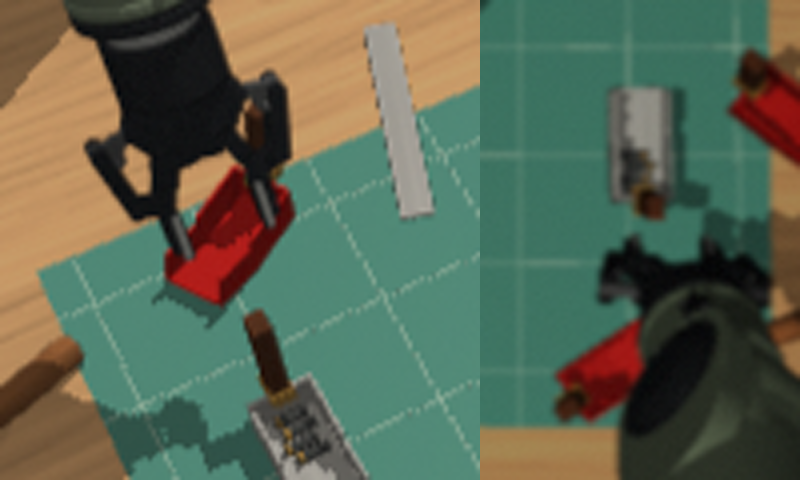

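Request:
jog_arm --increments '[{"x": 0.2, "y": 0, "z": 3, "wx": 0, "wy": 0, "wz": 0, "claw": 60}, {"x": 0.2, "y": 0, "z": 6, "wx": 0, "wy": 0, "wz": 0, "claw": 60}, {"x": 0.2, "y": 0, "z": 9, "wx": 0, "wy": 0, "wz": 0, "claw": 60}, {"x": 0.2, "y": 0, "z": 10.9, "wx": 0, "wy": 0, "wz": 0, "claw": 60}, {"x": 0.2, "y": 0, "z": 10.9, "wx": 0, "wy": 0, "wz": 0, "claw": 60}, {"x": 0.2, "y": 0, "z": 10.9, "wx": 0, "wy": 0, "wz": 0, "claw": 60}]'

```text
clock: 3.2
position: [0.6103, -0.2103, 0.0826]
tool_rot: [2.729, -0.009, 1.554]
force: [1.2, 0.7, 1.0]
grip_width: 0.0513
```

```bash
python3 a.py 2
```

```text
3.2 [ 0.6103074  -0.21030009  0.08261856] [ 0.3242931   0.62848284 -0.03097567  1.9933057  -0.69176869  0.16178328
  2.5195104 ] [1.16353018 0.72072727 1.04033972]
x 0.57 y -1.19 z -10.21 | wx -1.4 wy -0.5 wz -0.2
x 0.48 y -0.93 z 0.78 | wx -1.4 wy -0.5 wz -0.2
177 239 [[321.57512378 185.99753853]]
```

View pics/ab2.png

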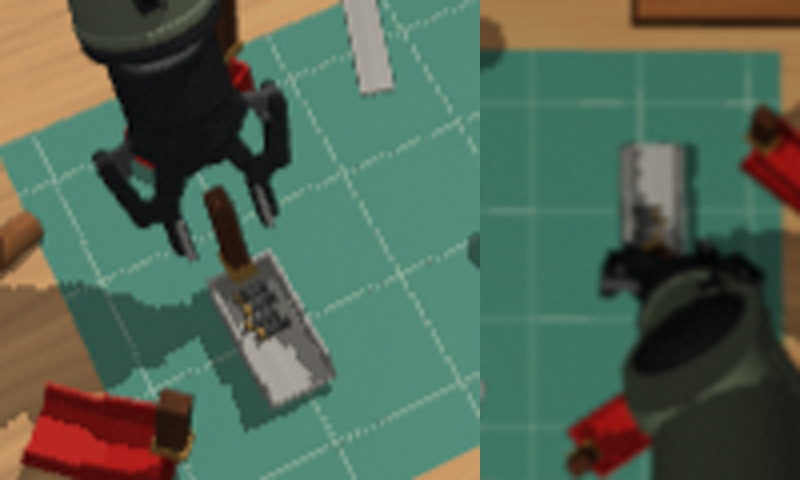

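```bash
sed -i 's/EXTRA=15/EXTRA=0/' h.py; python3 a.py
```

```text
3.3 [ 0.61042667 -0.21054358  0.08283252] [ 0.32447346  0.62825253 -0.03083826  1.99315425 -0.69240573  0.16171747
  2.51958038] [-0.2497798   0.39469018 -0.02600978]
x 0.60 y 1.16 z -9.95 | wx 13.7 wy -0.5 wz -0.2
x 0.50 y -1.44 z 0.74 | wx 13.7 wy -0.5 wz -0.2
```

Request:
jog_arm --increments '[{"x": 0.5, "y": -0.4, "z": -1, "wx": 7, "wy": 0, "wz": 0, "claw": 60}, {"x": 0.5, "y": -0.8, "z": -1, "wx": 13.7, "wy": -0.5, "wz": 0, "claw": 60}, {"x": 0.5, "y": -1.2, "z": -0.2, "wx": 13.7, "wy": -0.5, "wz": 0, "claw": 60}, {"x": 0.5, "y": -1.4, "z": 0.7, "wx": 13.7, "wy": -0.5, "wz": 0, "claw": 60}, {"x": 0.5, "y": -1.4, "z": 0.7, "wx": 13.7, "wy": -0.5, "wz": 0, "claw": 60}]'

```text
clock: 3.92
position: [0.5993, -0.2059, 0.0698]
tool_rot: [2.968, -0.002, 1.549]
force: [-0.4, -0.4, -0.3]
grip_width: 0.0513
```

```bash
python3 a.py 3
```

```text
3.925 [ 0.59932112 -0.20587598  0.06982206] [ 0.01736442  0.71207131  0.35150155  1.85456332 -0.58497586  0.50609701
  2.31891356] [-0.40678702 -0.35921171 -0.28125922]
x 0.08 y 0.09 z -11.03 | wx -0.1 wy -0.1 wz -0.3
x 0.06 y 0.10 z -0.03 | wx -0.1 wy -0.1 wz -0.3
178 237 [[319.82278548 189.4228594 ]]
```

View pics/ab3.png

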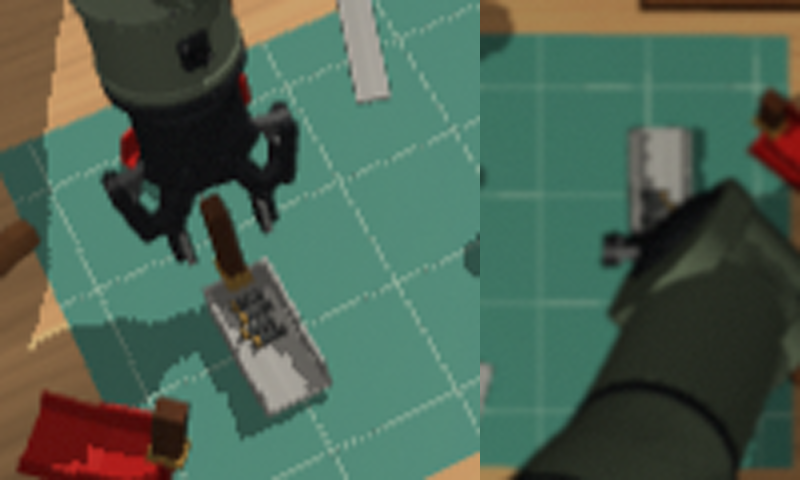

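Request:
jog_arm --increments '[{"x": 0.1, "y": 0.1, "z": 0, "wx": 0, "wy": 0, "wz": 0, "claw": 30}, {"x": 0.1, "y": 0.1, "z": 0, "wx": 0, "wy": 0, "wz": 0, "claw": 18}, {"x": 0.1, "y": 0.1, "z": 0, "wx": 0, "wy": 0, "wz": 0, "claw": 5}, {"x": 0.1, "y": 0.1, "z": 0, "wx": 0, "wy": 0, "wz": 0, "claw": 0}, {"x": 0.1, "y": 0.1, "z": 0, "wx": 0, "wy": 0, "wz": 0, "claw": 0}, {"x": 0.1, "y": 0.1, "z": 0, "wx": 0, "wy": 0, "wz": 0, "claw": 0}]' --squeeze 100

```text
clock: 4.78
position: [0.6008, -0.2057, 0.0713]
tool_rot: [2.967, -0.001, 1.548]
force: [-2.8, 0.1, 4.8]
grip_width: 0.015
```

```bash
python3 a.py 4
```

```text
4.775 [ 0.60075041 -0.20571632  0.07129567] [ 0.0136609   0.71136854  0.35535031  1.85209021 -0.58526933  0.50866995
  2.31676195] [-2.80159926  0.05476535  4.8262667 ]
x 0.05 y -0.06 z -10.91 | wx 0.0 wy -0.0 wz -0.3
x 0.05 y -0.06 z 0.09 | wx 0.0 wy -0.0 wz -0.3
178 237 [[319.83320718 188.9834048 ]]
```

View pics/ab4.png

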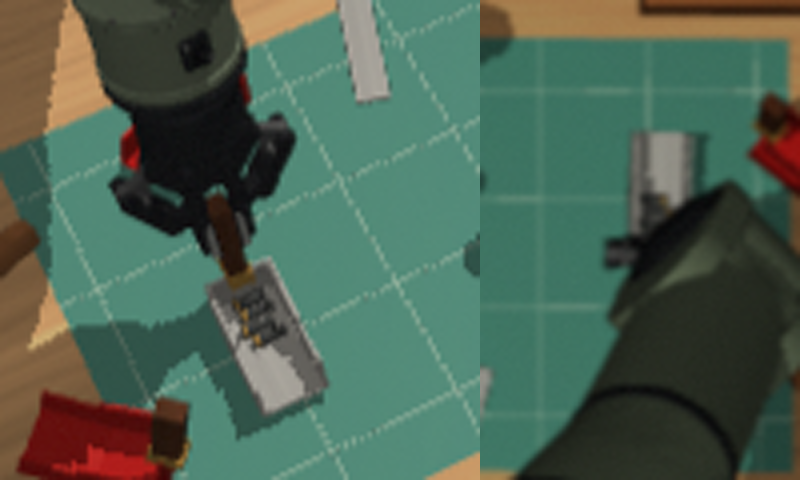

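```bash
cat > fit.py <<'E'
from h import *
from scipy.optimize import least_squares
s=load("scene0");t=load("top0")
S=lambda x,y,x0,y0:((x+.5)/8-.5+x0,(y+.5)/8-.5+y0)
sb=lambda x,y:S(x,y,270,160); tb=lambda x,y:S(x,y,165,135)
pts=[(s,sb(685,298),(70,84,130)),(s,sb(270,440),(70,-84,130)),(s,sb(240,612),(70,-84,0)),(s,sb(630,478),(70,84,0)),(s,sb(590,130),(-10,84,130)),(s,sb(180,265),(-10,-84,130)),
(t,tb(105,72),(70,84,130)),(t,tb(495,120),(70,-84,130)),(t,tb(83,405),(-70,84,70)),(t,tb(462,458),(-70,-84,70)),(t,tb(238,262),(-10,13,130)),(t,tb(300,270),(-10,-13,130))]
def w(b,q):
    c,n=np.cos(b[2]),np.sin(b[2]);q=np.array(q)/1000.;return np.array([b[0]+c*q[0]-n*q[1],b[1]+n*q[0]+c*q[1],q[2]])
for name,sel in(("s",[p for p in pts if p[0] is s]),("t",[p for p in pts if p[0] is t]),("all",pts)):
    f=lambda b:np.concatenate([proj(c,w(b,q))[0]-np.array(uv) for c,uv,q in sel])
    r=least_squares(f,[.67,.216,-.12]);print(name,r.x[:2]*1000,np.degrees(r.x[2]),np.round(r.fun,1))
b=r.x
E_=[[(-70,84,70),(-70,-84,70),(-10,-84,130),(-10,84,130),(-70,84,70)],[(-10,84,130),(70,84,130),(70,-84,130),(-10,-84,130)],[(70,84,130),(70,84,0),(70,-84,0),(70,-84,130)]]
for yy in(40,-40): E_.append([(-70+3.5,yy-27,73.5),(-70+3.5,yy+27,73.5),(-10,yy+27,130),(-10,yy-27,130),(-66.5,yy-27,73.5)])
out=[]
for c,x0,y0,x1,y1 in((s,270,160,370,245),(t,165,135,240,200)):
    im=cv2.resize(np.ascontiguousarray(c["pixels"][y0:y1,x0:x1,::-1]),None,fx=5,fy=5,interpolation=cv2.INTER_CUBIC)
    for l in E_:
        P=((np.array([proj(c,w(b,q))[0] for q in l])-[x0,y0]+.5)*5-.5).round().astype(np.int32)
        cv2.polylines(im,[P],False,(0,0,255),1)
    out.append(im)
hh=max(o.shape[0] for o in out);out=[cv2.copyMakeBorder(o,0,hh-o.shape[0],0,0,cv2.BORDER_CONSTANT) for o in out]
o=np.hstack(out);cv2.imwrite("pics/fit.png",o[:,:]if o.shape[1]<=800 else cv2.resize(o,(800,int(o.shape[0]*800/o.shape[1]))))
E
python3 fit.py
```

```text
s [670.79758011 220.77540132] -6.951564054755493 [ 0.7 -0.4 -0.1 -0.3 -0.2  0.6 -0.   0.3 -0.2 -0.1 -0.3 -0.2]
t [671.76312498 214.02034239] -7.097559585294288 [-0.1 -0.7 -0.2 -0.5 -0.3 -0.4 -0.4 -0.8  0.6  1.2  0.4  1.2]
all [671.55388401 217.43696455] -6.546497887605401 [-0.   0.1 -0.7  0.5 -0.8  1.4 -0.7  0.7 -1.1  0.4 -1.1  0.6 -1.3 -0.5
 -1.4 -0.7 -1.1 -0.  -1.2 -1.  -0.4  1.3 -0.6  1.2]
```

View pics/fit.png

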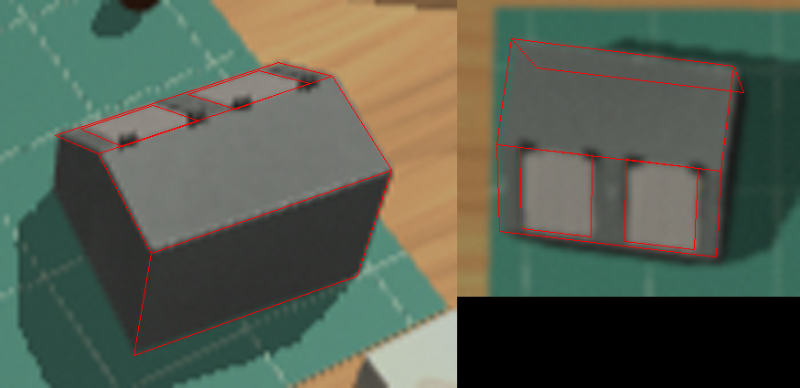

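```bash
cat > kin.py <<'E'
from h import *
from scipy.optimize import least_squares
import itertools
D=[([-1.41422391,0.52201686,-0.03630231,1.6000234,0.02117197,1.02110833,-0.11282486],[0.14048602,0.60864455,0.23071872],[3.14151917,1.16965577e-03,1.34395290]),
([-0.75470402,0.12832328,0.24075713,2.08318002,0.34639914,0.58092706,0.77626432],[0.51934859,0.15621715,0.29971567],[2.705,-.001,1.555]),
([0.42126426,0.41417593,-0.12028587,2.08475525,-0.33740916,0.24099812,2.1852723],[0.55854436,-0.20673913,0.1704506],[2.705,-.001,1.553]),
([0.32447346,0.62825253,-0.03083826,1.99315425,-0.69240573,0.16171747,2.51958038],[0.61042667,-0.21054358,0.08283252],[2.729,-.009,1.554]),
([0.0136609,0.71136854,0.35535031,1.85209021,-0.58526933,0.50866995,2.31676195],[0.60075041,-0.20571632,0.07129567],[2.967,-.001,1.548])]
def fk(q,L,s):
    rz=lambda a:R.from_euler('z',a);ry=lambda a:R.from_euler('y',a)
    r=rz(s[0]*q[0]+L[4]);p=np.array([0,0,L[0]])
    p=p+r.apply([0,L[6],0]);r=r*ry(q[1]);p=p+r.apply([0,0,L[1]]);r=r*rz(s[1]*q[2])
    p=p+r.apply([L[7],0,0]);r=r*ry(q[3]);p=p+r.apply([L[8],0,L[2]]);r=r*rz(s[2]*q[4])*ry(q[5]);p=p+r.apply([L[9],0,L[3]]);r=r*rz(s[3]*q[6]+L[5]);return p,r
def res(L,s):
    o=[]
    for q,p,e in D:
        a,r=fk(q,L,s);o+=list(a-p)+list(.3*(r.inv()*R.from_euler('xyz',e)).as_rotvec())
    return np.array(o+list(.001*np.array(L[6:])))
def fit():
    best=None
    for s in itertools.product((1,-1),repeat=4):
        for c0 in (0,np.pi):
          for y0 in (0,np.pi/2,np.pi,-np.pi/2):
            r=least_squares(res,[.36,.42,.4,.3,c0,y0,0,0,0,0],args=(s,))
            if best is None or r.cost<best[0]: best=(r.cost,s,r.x,r.fun)
    return best
if __name__=="__main__":
    b=fit();print(b[0],b[1],np.round(b[2],4));print(np.round(b[3]*1000,1))
E
time python3 kin.py
```

```text
7.694174302890392e-05 (-1, -1, -1, -1) [ 3.3200e-01  5.3200e-01  4.2730e-01  3.3570e-01  6.2570e+00  9.3999e+00
 -4.2900e-02 -5.8000e-03  4.3000e-03 -1.0000e-04]
[-0.4 -2.5  2.2 -0.   0.  -0.4  1.6  2.1 -1.   0.   3.4  0.4 -2.5  2.8
  3.  -0.2  3.3  0.2 -1.2  0.6  2.7  0.1  3.3  0.   3.7 -2.1 -6.9  0.
  1.3 -0.3 -0.  -0.   0.  -0. ]
real	0m29.943s
user	0m30.150s
sys	0m0.160s
```

```bash
cat > ik.py <<'E'
from kin import *
Lf=[.3320,.5320,.4273,.3357,6.257,9.3999,-.0429,-.0058,.0043,-.0001];sg=(-1,-1,-1,-1)
lo=np.array([-2.91,-.3,-1.5,.17,-1.26,.16,-2.52])+.03;hi=np.array([2.91,2.13,1.42,2.43,4.41,1.93,2.52])-.03
def ik(p,T,q0):
    def f(q):
        a,r=fk(q,Lf,sg);return np.r_[(a-p)*10,3*(r.inv()*R.from_matrix(T)).as_rotvec(),.003*(np.array(q)-q0)]
    r=least_squares(f,np.clip(q0,lo,hi),bounds=(lo,hi));a,rr=fk(r.x,Lf,sg)
    return r.x,np.linalg.norm(a-p)*1000,np.degrees((rr.inv()*R.from_matrix(T)).magnitude())
BIN=np.array([.6715,.217]);BY=np.radians(-7.)
B=R.from_euler('z',BY).as_matrix()
def binw(x,y,z): return np.array([*BIN,0])+B@(np.array([x,y,z])/1000)
# scoop frame in tool frame at grasp
TG=R.from_euler('xyz',[2.967,-.001,1.548]).as_matrix();PG=np.array([.60075,-.20572,.0713])
SCg=R.from_euler('z',1.548-np.pi/2).as_matrix();SOg=np.array([.643,-.206,0.])
RTS=TG.T@SCg;PTS=TG.T@(SOg-PG)
def pose(lip_bin,th,dyaw=0):
    """tool pose putting scoop lip at lip_bin (bin frame mm), nose pitched down th deg"""
    Rs=B@R.from_euler('zy',[dyaw,th],degrees=True).as_matrix()
    T=Rs@RTS.T; o=binw(*lip_bin)-Rs@np.array([.068,0,.014]);return o-T@PTS,T
def lip_now(st):
    T=R.from_euler('xyz',st["tool_rot"]).as_matrix();o=st["position"]+T@PTS;Rs=T@RTS
    l=B.T@(o+Rs@np.array([.068,0,.014])-np.array([*BIN,0]))*1000
    Rb=B.T@Rs;return l,np.degrees(np.arctan2(-Rb[2,0],Rb[0,0])),np.degrees(np.arctan2(Rb[1,0],Rb[0,0])),np.degrees(np.arcsin(Rb[2,1]))
E
cat > t.py <<'E'
from ik import *
q=np.array([0.0136609,0.71136854,0.35535031,1.85209021,-0.58526933,0.50866995,2.31676195])
print(RTS.round(3),PTS.round(4))
for y in(-40,40):
    qq=q
    for th,l in((0,(-140,y,180)),(10,(-110,y,110)),(10,(-25,y,90)),(30,(-30,y,88)),(45,(-35,y,82)),(60,(-38,y,80)),(70,(-38,y,80))):
        p,T=pose(l,th);qq,e,w=ik(p,T,qq);print(y,th,p.round(3),"%.1fmm %.1fdeg"%(e,w),qq.round(2))
E
python3 t.py
```

```text
[[ 0.     1.     0.001]
 [ 0.985 -0.     0.174]
 [ 0.174  0.001 -0.985]] [0.0006 0.0292 0.0776]
-40 0 [0.418 0.207 0.237] 0.0mm 0.0deg [-0.89  0.19  0.26  2.12  0.1   0.71  0.74]
-40 10 [0.459 0.202 0.186] 0.0mm 0.0deg [-0.67  0.39  0.18  1.97 -0.1   0.79  1.02]
-40 10 [0.544 0.192 0.166] 0.0mm 0.0deg [-0.57  0.53  0.18  1.8  -0.13  0.82  1.12]
-40 30 [0.57  0.188 0.193] 0.0mm 0.0deg [-0.42  0.71  0.14  1.42 -0.23  1.34  1.24]
-40 45 [0.595 0.185 0.2  ] 0.0mm 0.0deg [-0.34  0.91  0.12  1.11 -0.29  1.71  1.26]
-40 60 [0.623 0.182 0.204] 18.3mm 5.2deg [-0.12  1.08 -0.32  0.89 -0.09  1.9   1.05]
-40 70 [0.645 0.179 0.203] 45.1mm 12.9deg [-0.05  1.13 -0.43  0.88 -0.09  1.9   1.  ]
40 0 [0.428 0.287 0.237] 0.0mm 0.0deg [-1.15  0.28  0.44  2.01  0.01  0.75  0.72]
40 10 [0.469 0.281 0.186] 0.0mm 0.0deg [-0.89  0.46  0.34  1.87 -0.2   0.84  1.  ]
40 10 [0.554 0.271 0.166] 0.0mm 0.0deg [-0.77  0.59  0.32  1.71 -0.23  0.88  1.1 ]
40 30 [0.58  0.268 0.193] 0.0mm 0.0deg [-0.58  0.77  0.26  1.33 -0.34  1.4   1.21]
40 45 [0.604 0.265 0.2  ] 0.0mm 0.0deg [-0.47  0.97  0.23  1.   -0.41  1.77  1.21]
40 60 [0.633 0.261 0.204] 21.5mm 6.2deg [-0.18  1.13 -0.4   0.79 -0.1   1.9   0.93]
40 70 [0.655 0.259 0.203] 46.6mm 13.4deg [-0.11  1.19 -0.53  0.78 -0.09  1.9   0.87]
```

```bash
cat > t2.py <<'E'
from ik import *
q=np.array([0.0136609,0.71136854,0.35535031,1.85209021,-0.58526933,0.50866995,2.31676195])
import ik as M
seeds=[q]+[np.clip(np.array([.3,.6,0,1.9,0,.4,2.2])+d,lo,hi) for d in ([0,0,.6,0,-.5,0,0],[0,0,-.6,0,.5,0,0],[0,0,0,0,0,0,-4],[0,0,.6,0,0,0,-4],[0,0,-.6,0,0.5,0,-4],[0,0,0,0,3,0,-1],[0,0,0,0,2,0,-3.5])]
for flip in (0,1):
  for ex in (0,5,10,15,20):
    Fl=np.diag([-1,-1,1.]) if flip else np.eye(3)
    T=toolR(SCg,ex)@Fl;p=SOg+SCg@np.array([-.046,0,.089])+T[:,2]*.019
    best=sorted([ik(p,T,s) for s in seeds],key=lambda r:r[1]+3*r[2])[0]
    M.RTS=T.T@SCg;M.PTS=T.T@(SOg-p)
    out=[]
    for y in(-40,40):
      for th in(50,55,60,65):
        pp,TT=pose((-38,y,82),th);b=sorted([ik(pp,TT,s) for s in seeds[:5]+[best[0]]],key=lambda r:r[1]+3*r[2])[0]
        out.append("%.0f/%.1f"%(b[1],b[2]))
    print(flip,ex,"pick %.1f %.1f"%best[1:],best[0].round(2),out)
E
python3 t2.py
```

```text
0 0 pick 0.0 0.0 [ 0.01  0.7   0.36  1.86 -0.58  0.51  2.32] ['0/0.0', '5/1.3', '18/5.2', '32/9.1', '0/0.0', '9/2.5', '22/6.2', '34/9.9']
0 5 pick 0.0 0.0 [ 0.13  0.66  0.2   1.92 -0.56  0.37  2.33] ['0/0.0', '0/0.0', '8/2.2', '21/6.1', '0/0.0', '0/0.0', '12/3.4', '25/7.1']
0 10 pick 0.0 0.0 [ 0.44  0.67 -0.21  1.95  0.15  0.2   1.71] ['0/0.0', '0/0.0', '0/0.0', '11/3.1', '0/0.0', '0/0.0', '2/0.5', '15/4.2']
0 15 pick 0.0 0.0 [ 0.77  0.77 -0.65  1.98  1.35  0.29  0.64] ['0/0.0', '0/0.0', '0/0.0', '0/0.0', '0/0.0', '0/0.0', '0/0.0', '5/1.3']
0 20 pick 0.0 0.0 [ 0.73  0.74 -0.56  2.05  1.96  0.19  0.02] ['0/0.0', '0/0.0', '0/0.0', '0/0.0', '0/0.0', '0/0.0', '0/0.0', '0/0.0']
1 0 pick 0.0 0.0 [ 0.55  0.74 -0.43  1.8   0.48  0.53 -1.75] ['0/0.0', '5/1.3', '18/5.2', '32/9.1', '0/0.0', '9/2.5', '22/6.2', '34/9.9']
1 5 pick 0.0 0.0 [ 0.56  0.71 -0.41  1.87  0.52  0.39 -1.77] ['0/0.0', '0/0.0', '8/2.2', '21/6.1', '0/0.0', '0/0.0', '12/3.4', '25/7.1']
1 10 pick 0.0 0.0 [ 0.55  0.69 -0.36  1.94  0.55  0.24 -1.8 ] ['0/0.0', '0/0.0', '0/0.0', '11/3.1', '0/0.0', '0/0.0', '2/0.5', '15/4.2']
1 15 pick 0.0 0.0 [ 0.67  0.72 -0.5   1.99  1.21  0.19 -2.41] ['0/0.0', '0/0.0', '0/0.0', '0/0.0', '0/0.0', '0/0.0', '0/0.0', '5/1.3']
1 20 pick 0.0 0.0 [0.31 0.65 0.01 2.09 4.15 0.19 0.82] ['0/0.0', '0/0.0', '0/0.0', '0/0.0', '0/0.0', '0/0.0', '0/0.0', '0/0.0']
```

```bash
sed -i 's/EXTRA=0/EXTRA=8.5/; s/SO=np.array.*/SO=np.array([.643,-.2057,0])/; s/-1,degrees/-1.3,degrees/' h.py; python3 a.py
```

```text
4.875 [ 0.60073853 -0.20572156  0.07130551] [ 0.01367303  0.71134492  0.35536098  1.85210861 -0.58529043  0.50868773
  2.31675851] [-2.46236647 -0.77254434  5.20511664]
x 0.11 y -1.41 z -10.81 | wx -8.5 wy -0.1 wz -0.0
x 0.10 y 0.22 z 0.07 | wx -8.5 wy -0.1 wz -0.0
```

Request:
jog_arm --increments '[{"x": 0, "y": 0, "z": 0, "wx": 0, "wy": 0, "wz": 0, "claw": 25}, {"x": 0, "y": 0, "z": 0, "wx": 0, "wy": 0, "wz": 0, "claw": 35}, {"x": 0, "y": 0, "z": 0, "wx": 0, "wy": 0, "wz": 0, "claw": 35}, {"x": 0, "y": 0.1, "z": 0, "wx": -4, "wy": 0, "wz": 0, "claw": 35}, {"x": 0, "y": 0.2, "z": 0.1, "wx": -8.5, "wy": 0, "wz": 0, "claw": 35}, {"x": 0, "y": 0.2, "z": 0.1, "wx": -8.5, "wy": 0, "wz": 0, "claw": 35}, {"x": 0, "y": 0.2, "z": 0.1, "wx": -8.5, "wy": 0, "wz": 0, "claw": 35}]'

```text
clock: 5.75
position: [0.6033, -0.206, 0.0708]
tool_rot: [2.82, -0.001, 1.548]
force: [0.2, 0.4, 0.5]
grip_width: 0.03
```

```bash
python3 a.py
```

```text
5.75 [ 0.60325371 -0.20599736  0.070829  ] [ 0.16602052  0.65771127  0.15484623  1.95854622 -0.68742964  0.27687846
  2.46222744] [0.21643982 0.36858002 0.49756341]
x 0.13 y -0.03 z -11.02 | wx -0.0 wy -0.1 wz -0.1
x 0.12 y -0.02 z -0.02 | wx -0.0 wy -0.1 wz -0.1
```

Request:
jog_arm --increments '[{"x": 0, "y": 0, "z": 0, "wx": 0, "wy": 0, "wz": 0, "claw": 15}, {"x": 0, "y": 0, "z": 0, "wx": 0, "wy": 0, "wz": 0, "claw": 0}, {"x": 0, "y": 0, "z": 0, "wx": 0, "wy": 0, "wz": 0, "claw": 0}, {"x": 0, "y": 0, "z": 0, "wx": 0, "wy": 0, "wz": 0, "claw": 0}, {"x": 0, "y": 0, "z": 0, "wx": 0, "wy": 0, "wz": 0, "claw": 0}]' --squeeze 110

```text
clock: 6.38
position: [0.6037, -0.2057, 0.0711]
tool_rot: [2.819, -0.001, 1.548]
force: [0.9, 1.0, 5.4]
grip_width: 0.0147
```

Run:
```python
from h import *
from workcell import bot
st=bot.observe();print(st["position"],st["tool_rot"],st["force"],st["qpos"])
R0=R.from_euler('xyz',st["tool_rot"]).as_matrix()
rows(st,[(st["position"]+np.array([-.02,0,.13]),R0)])
```

```text
[ 0.60367354 -0.20573729  0.07105251] [ 2.81904662e+00 -1.45292750e-03  1.54805844e+00] [0.86444484 0.98131592 5.36693299] [ 0.16545984  0.65759736  0.15496202  1.95804222 -0.68768764  0.27713683
  2.46229568]
x -0.03 y 2.22 z -12.96 | wx 0.0 wy -0.0 wz -0.0
```

Request:
jog_arm --increments '[{"x": 0, "y": 0, "z": -1, "wx": 0, "wy": 0, "wz": 0, "claw": 0}, {"x": 0, "y": 0.3, "z": -3, "wx": 0, "wy": 0, "wz": 0, "claw": 0}, {"x": 0, "y": 0.8, "z": -6, "wx": 0, "wy": 0, "wz": 0, "claw": 0}, {"x": 0, "y": 1.4, "z": -9, "wx": 0, "wy": 0, "wz": 0, "claw": 0}, {"x": 0, "y": 2, "z": -12, "wx": 0, "wy": 0, "wz": 0, "claw": 0}, {"x": 0, "y": 2.2, "z": -13, "wx": 0, "wy": 0, "wz": 0, "claw": 0}, {"x": 0, "y": 2.2, "z": -13, "wx": 0, "wy": 0, "wz": 0, "claw": 0}]'

```text
clock: 7.25
position: [0.5832, -0.2052, 0.2013]
tool_rot: [2.819, -0.002, 1.548]
force: [0.3, -0.5, -3.9]
grip_width: 0.0147
```

```bash
sed -i "s/^TG=.*/TG=R.from_euler('xyz',[2.81905,-.00145,1.54806]).as_matrix();PG=np.array([.60367,-.20574,.07105])/" ik.py; python3 a.py 5
cat > nav.py <<'E'
from ik import *
from workcell import bot
def nav(targets):
    st=bot.observe();print("t",st["clock"],"lip/th/yaw/roll",[np.round(v,1) for v in lip_now(st)],"q",st["qpos"].round(2),"F",(B.T@st["force"]).round(1))
    q=st["qpos"];o=[]
    for l,th in targets:
        p,T=pose(l,th);q,e,w=ik(p,T,q);print(l,th,"ik %.1f %.1f"%(e,w),q.round(2));o.append((p,T))
    rows(st,o)
E
python3 -c "
from nav import *
nav([((-130,-40,150),0),((-130,40,150),0),((-95,-40,100),10),((-60,-40,90),10)])"
```

```text
7.25 [ 0.58322217 -0.20521964  0.20129016] [-0.00928549  0.4461637   0.39629406  1.93646999 -0.53368182  0.53740354
  2.30148895] [ 0.28802826 -0.52277622 -3.91789475]
x 0.08 y -2.26 z 1.99 | wx -0.0 wy -0.1 wz -0.0
x 0.07 y -2.25 z 12.99 | wx -0.0 wy -0.1 wz -0.0
170 209 [[325.27852122 190.9743425 ]]
t 7.35 lip/th/yaw/roll [array([  70.1, -418.5,  143. ]), np.float64(0.1), np.float64(5.7), np.float64(0.0)] q [-0.01  0.45  0.4   1.94 -0.53  0.54  2.3 ] F [ 0.1  0.3 -3.6]
(-130, -40, 150) 0 ik 0.0 0.0 [-1.71  0.42  1.29  2.28 -0.49  0.51  1.36]
(-130, 40, 150) 0 ik 0.0 0.0 [-1.73  0.54  1.23  2.15 -0.54  0.6   1.26]
(-95, -40, 100) 10 ik 0.0 0.0 [-1.32  0.54  1.05  2.1  -0.64  0.71  1.56]
(-60, -40, 90) 10 ik 0.0 0.0 [-1.22  0.59  0.99  2.04 -0.67  0.72  1.61]
x 40.72 y -15.09 z -5.67 | wx -0.1 wy -1.8 wz 5.4
x 48.68 y -14.34 z -5.40 | wx -0.1 wy -1.8 wz 5.4
x 40.25 y -11.72 z -1.15 | wx 9.9 wy -1.4 wz 5.6
x 39.90 y -8.73 z 0.90 | wx 9.9 wy -1.4 wz 5.6
```

View pics/ab5.png

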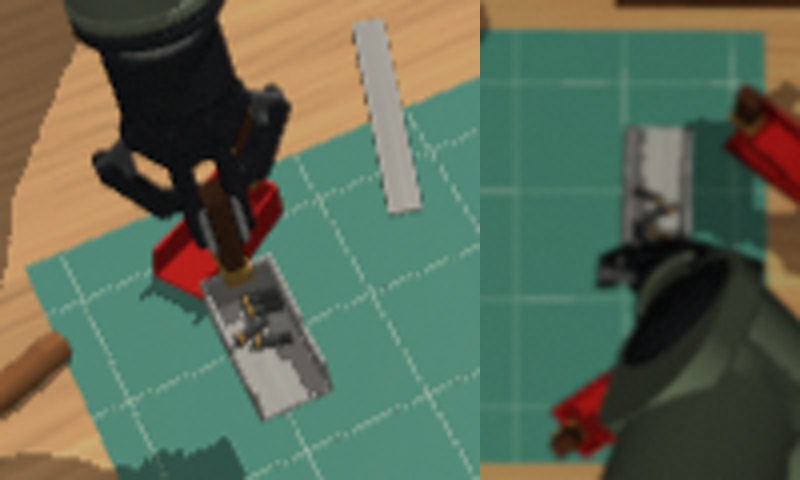

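Request:
jog_arm --increments '[{"x": 1.5, "y": -2, "z": -1, "wx": 0, "wy": 0, "wz": 0.3, "claw": 0}, {"x": 4.5, "y": -4, "z": -2, "wx": 0, "wy": -0.3, "wz": 0.8, "claw": 0}, {"x": 9, "y": -6.5, "z": -3, "wx": 0, "wy": -0.6, "wz": 1.5, "claw": 0}, {"x": 14, "y": -9, "z": -3.8, "wx": 0, "wy": -0.8, "wz": 2.2, "claw": 0}, {"x": 19.5, "y": -11, "z": -4.4, "wx": 0, "wy": -1, "wz": 3, "claw": 0}, {"x": 25, "y": -12.5, "z": -5, "wx": 0, "wy": -1.2, "wz": 3.8, "claw": 0}, {"x": 30.5, "y": -14, "z": -5.4, "wx": 0, "wy": -1.5, "wz": 4.5, "claw": 0}, {"x": 35.5, "y": -15, "z": -5.7, "wx": 0, "wy": -1.7, "wz": 5, "claw": 0}, {"x": 39, "y": -15, "z": -5.7, "wx": 0, "wy": -1.8, "wz": 5.4, "claw": 0}, {"x": 40.7, "y": -15, "z": -5.7, "wx": 0, "wy": -1.8, "wz": 5.4, "claw": 0}]'

```text
clock: 8.6
position: [0.4336, 0.189, 0.2072]
tool_rot: [2.821, -0.001, 1.448]
force: [2.1, 0.6, -2.8]
grip_width: 0.0145
```

```bash
python3 -c "
from nav import *
nav([((-95,-40,100),10),((-62,-40,90),10)])
s=snap(bot,'scene','6');t=snap(bot,'top','6')
crop(s,240,130,370,250,5,'pics/s6.png');crop(t,165,130,275,230,6,'pics/t6.png')"
```

```text
t 8.6 lip/th/yaw/roll [array([-125.5,  -56.3,  150. ]), np.float64(0.1), np.float64(-0.1), np.float64(-0.0)] q [-1.43  0.31  0.9   2.26 -0.08  0.44  0.93] F [ 2.   0.8 -2.8]
(-95, -40, 100) 10 ik 0.0 0.0 [-1.09  0.42  0.68  2.08 -0.32  0.62  1.24]
(-62, -40, 90) 10 ik 0.0 0.0 [-1.    0.48  0.65  2.02 -0.36  0.63  1.3 ]
x 1.62 y 2.95 z 4.40 | wx 9.9 wy 0.0 wz -0.0
x 1.62 y 5.77 z 6.39 | wx 9.9 wy 0.0 wz -0.0
```

View pics/s6.png

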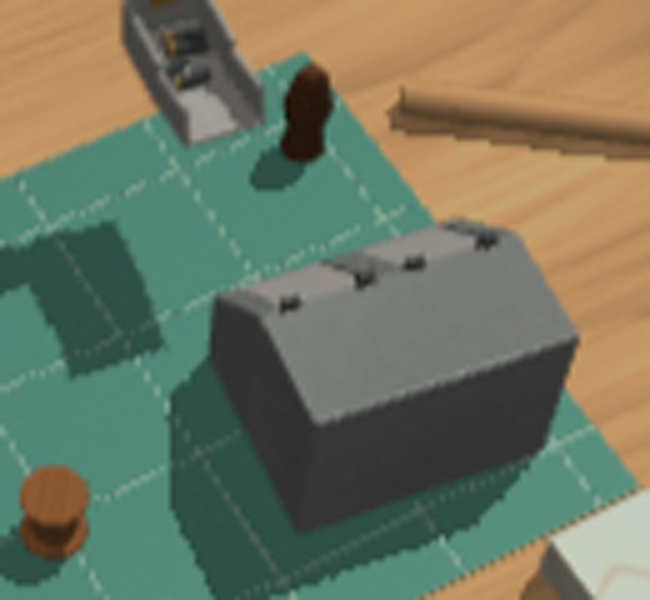

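View pics/t6.png

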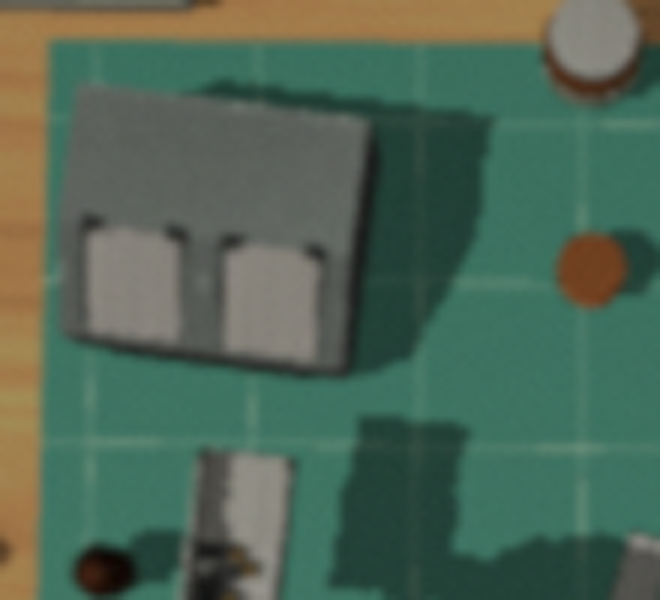

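```bash
cat > cmp.py <<'E'
from ik import *
def sp(st,q):
    T=R.from_euler('xyz',st["tool_rot"]).as_matrix();o=st["position"]+T@PTS;return o+T@RTS@(np.array(q)/1000.)
E
python3 - <<'E'
from cmp import *
from workcell import bot
st=bot.observe();s=load("scene6");t=load("top6")
for q in((68,26,14),(68,-26,14),(60,26,43),(60,-26,43)):
    w=sp(st,q);a=(proj(s,w)[0]-[240,130]+.5)*5-.5;b=(proj(t,w)[0]-[165,130]+.5)*6-.5;print(q,w.round(3),a.round(),b.round())
u=(105+.5)/6-.5+165;v=(570+.5)/6-.5+130
w=plane(t,u,v,.08);print("slicker",w,B.T@(w-[*BIN,0])*1000)
E
```

```text
(68, 26, 14) [0.543 0.209 0.15 ] [271. 121.] [209. 444.]
(68, -26, 14) [0.537 0.157 0.15 ] [193. 146.] [301. 455.]
(60, 26, 43) [0.535 0.21  0.179] [269.  81.] [201. 456.]
(60, -26, 43) [0.529 0.158 0.179] [190. 106.] [295. 467.]
slicker [0.4729773  0.27585084 0.08      ] [-204.21505345   34.21834366   80.        ]
```

```bash
python3 -c "
from nav import *
nav([((-75,-40,98),8),((-62,-40,96),8)])"
```

```text
t 8.7 lip/th/yaw/roll [array([-126.7,  -49.7,  149.8]), np.float64(0.0), np.float64(0.6), np.float64(-0.1)] q [-1.44  0.31  0.9   2.25 -0.09  0.44  0.93] F [ 0.3 -0.3 -3.1]
(-75, -40, 98) 8 ik 0.0 0.0 [-1.06  0.44  0.66  2.08 -0.32  0.57  1.24]
(-62, -40, 96) 8 ik 0.0 0.0 [-1.03  0.46  0.65  2.05 -0.33  0.58  1.26]
x 1.01 y 4.57 z 5.47 | wx 8.0 wy -0.1 wz 0.6
x 1.00 y 5.74 z 6.08 | wx 8.0 wy -0.1 wz 0.6
```

Request:
jog_arm --increments '[{"x": 0.3, "y": 1, "z": 1.5, "wx": 2, "wy": 0, "wz": 0.2, "claw": 0}, {"x": 0.7, "y": 2.8, "z": 3.5, "wx": 5, "wy": 0, "wz": 0.4, "claw": 0}, {"x": 1, "y": 4, "z": 5, "wx": 7, "wy": 0, "wz": 0.6, "claw": 0}, {"x": 1, "y": 4.6, "z": 5.5, "wx": 8, "wy": 0, "wz": 0.6, "claw": 0}, {"x": 1, "y": 4.6, "z": 5.5, "wx": 8, "wy": 0, "wz": 0.6, "claw": 0}, {"x": 1, "y": 4.6, "z": 5.5, "wx": 8, "wy": 0, "wz": 0.6, "claw": 0}, {"x": 1, "y": 4.6, "z": 5.5, "wx": 8, "wy": 0, "wz": 0.6, "claw": 0}]'

```text
clock: 9.57
position: [0.4942, 0.1981, 0.1695]
tool_rot: [2.959, -0.003, 1.45]
force: [0.3, -0.4, -2.9]
grip_width: 0.0149
```

```bash
cat > look.py <<'E'
import sys
from cmp import *
from workcell import bot
n=sys.argv[1];y0=float(sys.argv[2])
st=bot.observe();s=snap(bot,'scene',n);t=snap(bot,'top',n);s2=bot.observe()
print("lip",[np.round(v,1) for v in lip_now(st)],[np.round(v,1) for v in lip_now(s2)][0],st["force"].round(1))
def cr(f,x0,y0_,x1,y1,k):
    return cv2.resize(np.ascontiguousarray(f["pixels"][y0_:y1,x0:x1,::-1]),None,fx=k,fy=k,interpolation=cv2.INTER_CUBIC)
a=cr(s,275,140,345,210,8);b=cr(t,170,150,235,210,8)
print("pred scene / top crops")
for q in((68,26,14),(68,-26,14),(60,26,43),(60,-26,43)):
    w=sp(st,q);print(q,((proj(s,w)[0]-[275,140]+.5)*8-.5).round(),((proj(t,w)[0]-[170,150]+.5)*8-.5).round())
cv2.imwrite(f'pics/s{n}.png',a);cv2.imwrite(f'pics/t{n}.png',b)
E
python3 look.py 7 -40
```

```text
lip [array([-75.4, -39.4,  98. ]), np.float64(8.0), np.float64(0.1), np.float64(0.1)] [-75.2 -39.4  98. ] [ 0.3 -0.4 -2.9]
pred scene / top crops
(68, 26, 14) [223. 289.] [245. 318.]
(68, -26, 14) [ 99. 329.] [364. 333.]
(60, 26, 43) [226. 235.] [236. 321.]
(60, -26, 43) [100. 275.] [357. 336.]
```

View pics/s7.png

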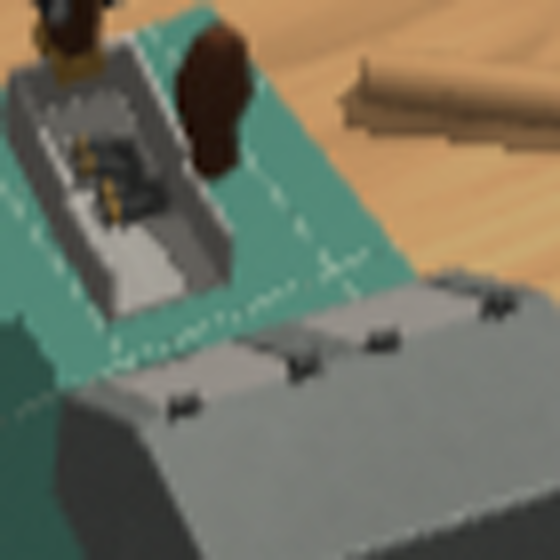

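View pics/t7.png

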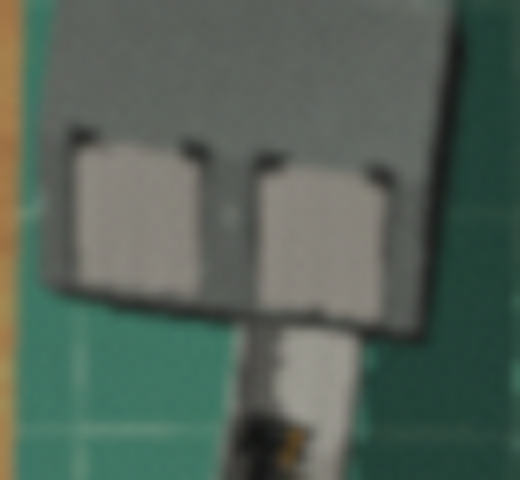

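```bash
python3 -c "
from nav import *
nav([((-58,-40,92),8),((-50,-40,92),8),((-45,-40,92),8),((-40,-40,92),8)])"
```

```text
t 9.675 lip/th/yaw/roll [array([-75.2, -39.4,  98. ]), np.float64(8.0), np.float64(0.1), np.float64(0.1)] q [-1.02  0.46  0.61  2.06 -0.29  0.56  1.21] F [ 0.6 -1.2 -2.2]
(-58, -40, 92) 8 ik 0.0 0.0 [-0.99  0.46  0.6   2.04 -0.3   0.57  1.23]
(-50, -40, 92) 8 ik 0.0 0.0 [-0.97  0.47  0.59  2.03 -0.3   0.58  1.24]
(-45, -40, 92) 8 ik 0.0 0.0 [-0.96  0.48  0.59  2.02 -0.31  0.58  1.25]
(-40, -40, 92) 8 ik 0.0 0.0 [-0.95  0.48  0.59  2.   -0.31  0.59  1.26]
x -0.03 y 1.57 z 0.91 | wx -0.0 wy -0.1 wz 0.0
x -0.03 y 2.36 z 1.05 | wx -0.0 wy -0.1 wz 0.0
x -0.03 y 2.85 z 1.14 | wx -0.0 wy -0.1 wz 0.0
x -0.04 y 3.34 z 1.23 | wx -0.0 wy -0.1 wz 0.0
```

Request:
jog_arm --increments '[{"x": 0, "y": 0.8, "z": 0.5, "wx": 0, "wy": 0, "wz": 0, "claw": 0}, {"x": 0, "y": 1.6, "z": 0.9, "wx": 0, "wy": 0, "wz": 0, "claw": 0}, {"x": 0, "y": 2.1, "z": 1, "wx": 0, "wy": 0, "wz": 0, "claw": 0}, {"x": 0, "y": 2.4, "z": 1.05, "wx": 0, "wy": 0, "wz": 0, "claw": 0}, {"x": 0, "y": 2.4, "z": 1.05, "wx": 0, "wy": 0, "wz": 0, "claw": 0}]'

```text
clock: 10.3
position: [0.5199, 0.1949, 0.1635]
tool_rot: [2.959, -0.003, 1.449]
force: [0.1, -0.0, -3.0]
grip_width: 0.0149
```

Request:
jog_arm --increments '[{"x": 0, "y": 0.2, "z": 0, "wx": 0, "wy": 0, "wz": 0, "claw": 0}, {"x": 0, "y": 0.4, "z": 0.05, "wx": 0, "wy": 0, "wz": 0, "claw": 0}, {"x": 0, "y": 0.4, "z": 0.05, "wx": 0, "wy": 0, "wz": 0, "claw": 0}]'

```text
clock: 10.68
position: [0.5235, 0.1946, 0.1637]
tool_rot: [2.96, -0.003, 1.45]
force: [-5.2, 1.7, 0.9]
grip_width: 0.0148
```

Request:
jog_arm --increments '[{"x": 0, "y": 0.2, "z": 0, "wx": 0, "wy": 0, "wz": 0, "claw": 0}, {"x": 0, "y": 0.4, "z": 0.05, "wx": 0, "wy": 0, "wz": 0, "claw": 0}, {"x": 0, "y": 0.4, "z": 0.05, "wx": 0, "wy": 0, "wz": 0, "claw": 0}]'

```text
clock: 11.05
position: [0.5257, 0.1942, 0.1636]
tool_rot: [2.964, -0.003, 1.45]
force: [-15.8, 0.4, 9.7]
grip_width: 0.0146
```

```bash
python3 -c "
from nav import *
nav([((-40,-40,92),8)])"
```

```text
t 11.05 lip/th/yaw/roll [array([-43.9, -39.4,  91.7]), np.float64(8.3), np.float64(0.1), np.float64(0.1)] q [-0.94  0.51  0.57  1.99 -0.32  0.58  1.26] F [-15.7  -1.6   9.7]
(-40, -40, 92) 8 ik 0.0 0.0 [-0.95  0.48  0.58  2.   -0.31  0.58  1.25]
x -0.03 y 0.35 z 0.08 | wx -0.3 wy -0.1 wz 0.1
```

```bash
python3 -c "
from nav import *
nav([((-85,-40,100),8),((-85,40,100),8),((-56,40,92),8)])"
```

```text
t 11.05 lip/th/yaw/roll [array([-43.9, -39.4,  91.7]), np.float64(8.3), np.float64(0.1), np.float64(0.1)] q [-0.94  0.51  0.57  1.99 -0.32  0.58  1.26] F [-15.7  -1.6   9.7]
(-85, -40, 100) 8 ik 0.0 0.0 [-1.05  0.42  0.62  2.09 -0.26  0.56  1.18]
(-85, 40, 100) 8 ik 0.0 0.0 [-1.15  0.49  0.62  1.98 -0.28  0.63  1.06]
(-56, 40, 92) 8 ik 0.0 0.0 [-1.08  0.53  0.6   1.93 -0.3   0.64  1.11]
x -0.02 y -3.94 z -1.50 | wx -0.3 wy -0.1 wz 0.1
x 7.98 y -3.93 z -1.48 | wx -0.3 wy -0.1 wz 0.1
x 7.97 y -1.22 z -0.18 | wx -0.3 wy -0.1 wz 0.1
```

Request:
jog_arm --increments '[{"x": 0, "y": -1, "z": -0.3, "wx": -0.3, "wy": 0, "wz": 0, "claw": 0}, {"x": 0, "y": -3, "z": -1, "wx": -0.3, "wy": 0, "wz": 0, "claw": 0}, {"x": 0.5, "y": -3.9, "z": -1.5, "wx": -0.3, "wy": 0, "wz": 0, "claw": 0}, {"x": 2.5, "y": -3.9, "z": -1.5, "wx": -0.3, "wy": 0, "wz": 0, "claw": 0}, {"x": 5, "y": -3.9, "z": -1.5, "wx": -0.3, "wy": 0, "wz": 0, "claw": 0}, {"x": 7, "y": -3.9, "z": -1.5, "wx": -0.3, "wy": 0, "wz": 0, "claw": 0}, {"x": 8, "y": -3.9, "z": -1.5, "wx": -0.3, "wy": 0, "wz": 0, "claw": 0}, {"x": 8, "y": -3.9, "z": -1.5, "wx": -0.3, "wy": 0, "wz": 0, "claw": 0}, {"x": 8, "y": -3.9, "z": -1.5, "wx": -0.3, "wy": 0, "wz": 0, "claw": 0}]'

```text
clock: 12.18
position: [0.4947, 0.2777, 0.1717]
tool_rot: [2.959, -0.003, 1.449]
force: [-1.0, 0.1, -3.0]
grip_width: 0.0145
```

```bash
python3 look.py 8 40;  python3 -c "
from nav import *
nav([((-56,40,92),8)])"
```

```text
lip [array([-84.6,  39.5, 100.2]), np.float64(8.0), np.float64(0.0), np.float64(0.1)] [-84.5  39.6 100.4] [-1.   0.1 -3. ]
pred scene / top crops
(68, 26, 14) [399. 209.] [ 60. 315.]
(68, -26, 14) [277. 248.] [179. 331.]
(60, 26, 43) [404. 154.] [ 48. 319.]
(60, -26, 43) [281. 193.] [169. 334.]
t 12.275 lip/th/yaw/roll [array([-84.5,  39.6, 100.4]), np.float64(8.0), np.float64(0.0), np.float64(0.1)] q [-1.14  0.52  0.62  1.96 -0.3   0.62  1.07] F [-0.  -0.2 -3.4]
(-56, 40, 92) 8 ik 0.0 0.0 [-1.09  0.53  0.61  1.93 -0.31  0.64  1.12]
x 0.05 y 2.65 z 1.34 | wx -0.0 wy -0.1 wz 0.0
```

View pics/s8.png

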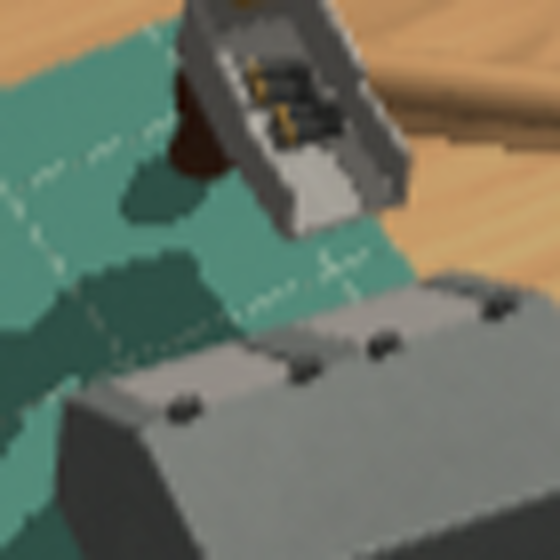

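View pics/t8.png

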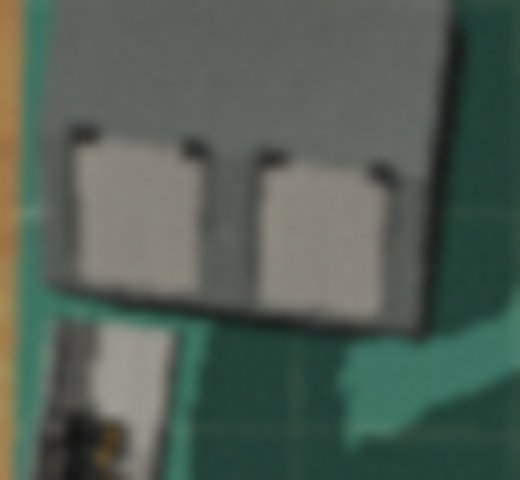

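Request:
jog_arm --increments '[{"x": 0, "y": 0.8, "z": 0.5, "wx": 0, "wy": 0, "wz": 0, "claw": 0}, {"x": 0, "y": 1.8, "z": 1, "wx": 0, "wy": 0, "wz": 0, "claw": 0}, {"x": 0, "y": 2.6, "z": 1.3, "wx": 0, "wy": 0, "wz": 0, "claw": 0}, {"x": 0, "y": 3, "z": 1.4, "wx": 0, "wy": 0, "wz": 0, "claw": 0}, {"x": 0, "y": 3.4, "z": 1.45, "wx": 0, "wy": 0, "wz": 0, "claw": 0}, {"x": 0, "y": 3.4, "z": 1.45, "wx": 0, "wy": 0, "wz": 0, "claw": 0}]'

```text
clock: 13.02
position: [0.5307, 0.2734, 0.1638]
tool_rot: [2.959, -0.003, 1.449]
force: [-0.1, 0.2, -3.5]
grip_width: 0.0149
```

Request:
jog_arm --increments '[{"x": 0, "y": 0.2, "z": 0, "wx": 0, "wy": 0, "wz": 0, "claw": 0}, {"x": 0, "y": 0.4, "z": 0.05, "wx": 0, "wy": 0, "wz": 0, "claw": 0}, {"x": 0, "y": 0.6, "z": 0.1, "wx": 0, "wy": 0, "wz": 0, "claw": 0}]'

```text
clock: 13.4
position: [0.5367, 0.2727, 0.1639]
tool_rot: [2.959, -0.003, 1.449]
force: [-1.5, 0.3, -2.1]
grip_width: 0.0146
```

```bash
python3 -c "
from nav import *
nav([((-36,40,92),8)])"
```

```text
t 13.4 lip/th/yaw/roll [array([-42.3,  39.7,  92.4]), np.float64(8.0), np.float64(0.0), np.float64(0.1)] q [-1.05  0.57  0.59  1.88 -0.33  0.64  1.14] F [-1.5  0.1 -2.1]
(-36, 40, 92) 8 ik 0.0 0.0 [-1.05  0.56  0.59  1.89 -0.32  0.65  1.14]
x 0.05 y 0.61 z 0.16 | wx -0.0 wy -0.1 wz 0.0
```

```bash
python3 -c "
from nav import *
nav([((-22,40,88),8),((-27,40,85),25),((-30,40,78),42),((-32,40,68),55),((-32,40,68),58)])"
```

```text
t 13.4 lip/th/yaw/roll [array([-42.3,  39.7,  92.4]), np.float64(8.0), np.float64(0.0), np.float64(0.1)] q [-1.05  0.57  0.59  1.88 -0.33  0.64  1.14] F [-1.5  0.1 -2.1]
(-22, 40, 88) 8 ik 0.0 0.0 [-1.02  0.58  0.58  1.86 -0.33  0.66  1.16]
(-27, 40, 85) 25 ik 0.0 0.0 [-0.81  0.68  0.51  1.56 -0.41  1.11  1.27]
(-30, 40, 78) 42 ik 0.0 0.0 [-0.63  0.87  0.45  1.21 -0.48  1.54  1.31]
(-32, 40, 68) 55 ik 0.0 0.0 [-0.51  1.06  0.41  0.89 -0.54  1.87  1.27]
(-32, 40, 68) 58 ik 0.0 0.0 [-0.35  1.1   0.01  0.77 -0.3   1.9   1.11]
x 0.05 y 1.91 z 0.81 | wx -0.0 wy -0.1 wz 0.0
x 0.05 y 4.31 z -1.05 | wx 17.0 wy -0.1 wz 0.1
x 0.05 y 7.30 z -1.53 | wx 34.0 wy -0.1 wz 0.1
x 0.05 y 9.67 z -0.73 | wx 47.0 wy -0.1 wz 0.1
x 0.05 y 10.31 z -0.68 | wx 50.0 wy -0.1 wz 0.1
```

Request:
jog_arm --increments '[{"x": 0, "y": 0.4, "z": 0.2, "wx": 0, "wy": 0, "wz": 0, "claw": 0}, {"x": 0, "y": 0.8, "z": 0.35, "wx": 0, "wy": 0, "wz": 0, "claw": 0}, {"x": 0, "y": 1.2, "z": 0.5, "wx": 0, "wy": 0, "wz": 0, "claw": 0}, {"x": 0, "y": 1.6, "z": 0.7, "wx": 0, "wy": 0, "wz": 0, "claw": 0}, {"x": 0, "y": 1.9, "z": 0.8, "wx": 0, "wy": 0, "wz": 0, "claw": 0}, {"x": 0, "y": 1.9, "z": 0.8, "wx": 0, "wy": 0, "wz": 0, "claw": 0}, {"x": 0, "y": 1.9, "z": 0.8, "wx": 0, "wy": 0, "wz": 0, "claw": 0}, {"x": 0, "y": 1.9, "z": 0.8, "wx": 0, "wy": 0, "wz": 0, "claw": 0}]'

```text
clock: 14.4
position: [0.5565, 0.2703, 0.1595]
tool_rot: [2.959, -0.003, 1.449]
force: [-2.4, 0.3, -3.0]
grip_width: 0.0149
```

```bash
python3 look.py 9 40;  python3 -c "
from nav import *
nav([((-27,40,85),25),((-30,40,78),42),((-32,40,68),55)])"
```

```text
lip [array([-22.3,  39.7,  88. ]), np.float64(8.0), np.float64(0.0), np.float64(0.1)] [-22.3  39.7  88. ] [-2.4  0.3 -3. ]
pred scene / top crops
(68, 26, 14) [467. 349.] [ 84. 177.]
(68, -26, 14) [344. 390.] [202. 192.]
(60, 26, 43) [473. 296.] [ 72. 177.]
(60, -26, 43) [349. 336.] [192. 193.]
t 14.5 lip/th/yaw/roll [array([-22.3,  39.7,  88. ]), np.float64(8.0), np.float64(0.0), np.float64(0.1)] q [-1.01  0.6   0.57  1.84 -0.34  0.65  1.16] F [-2.1 -1.2 -2.8]
(-27, 40, 85) 25 ik 0.0 0.0 [-0.81  0.68  0.5   1.56 -0.41  1.11  1.27]
(-30, 40, 78) 42 ik 0.0 0.0 [-0.63  0.87  0.45  1.21 -0.48  1.54  1.3 ]
(-32, 40, 68) 55 ik 0.0 0.0 [-0.51  1.06  0.41  0.89 -0.54  1.87  1.27]
x 0.05 y 2.42 z -1.85 | wx 17.0 wy -0.1 wz 0.1
x 0.05 y 5.41 z -2.33 | wx 34.0 wy -0.1 wz 0.1
x 0.05 y 7.78 z -1.53 | wx 47.0 wy -0.1 wz 0.1
```

View pics/s9.png

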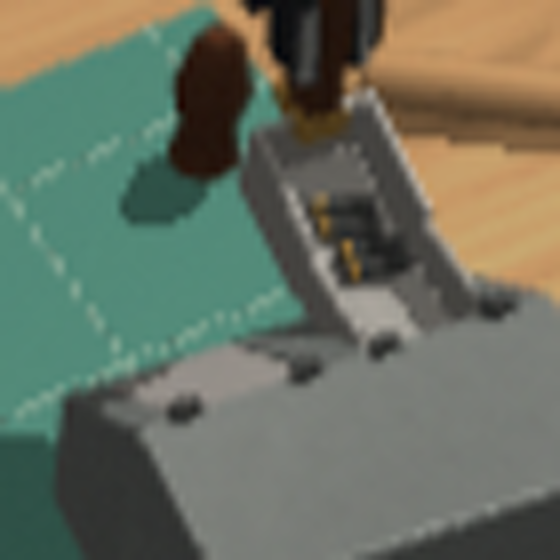

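View pics/t9.png

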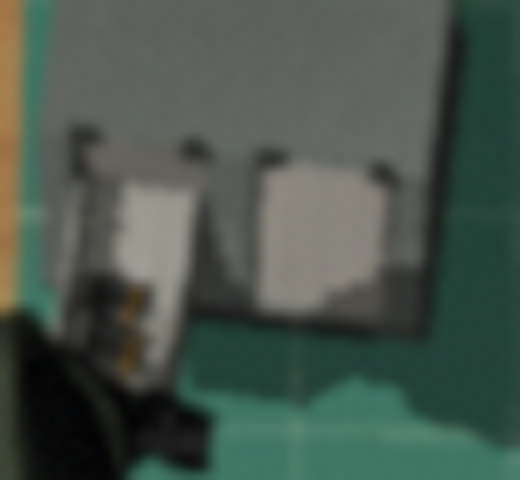

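Request:
jog_arm --increments '[{"x": 0, "y": 0.5, "z": -0.5, "wx": 4, "wy": 0, "wz": 0, "claw": 0}, {"x": 0, "y": 1.2, "z": -1.1, "wx": 8.5, "wy": 0, "wz": 0, "claw": 0}, {"x": 0, "y": 2.4, "z": -1.8, "wx": 17, "wy": 0, "wz": 0, "claw": 0}, {"x": 0, "y": 3.8, "z": -2.2, "wx": 25, "wy": 0, "wz": 0, "claw": 0}, {"x": 0, "y": 5.4, "z": -2.3, "wx": 34, "wy": 0, "wz": 0, "claw": 0}, {"x": 0, "y": 5.4, "z": -2.3, "wx": 34, "wy": 0, "wz": 0, "claw": 0}]'

```text
clock: 15.25
position: [0.6069, 0.2621, 0.1894]
tool_rot: [-2.728, -0.0, 1.446]
force: [-3.2, -1.3, -3.8]
grip_width: 0.0145
```

```bash
python3 -c "
from nav import *
nav([((-32,40,68),50),((-32,40,68),55)])"
```

```text
t 15.25 lip/th/yaw/roll [array([-28.4,  37.4,  75. ]), np.float64(42.2), np.float64(-0.1), np.float64(-0.0)] q [-0.6   0.89  0.42  1.19 -0.47  1.53  1.3 ] F [-3.  -1.7 -3.8]
(-32, 40, 68) 50 ik 0.0 0.0 [-0.54  0.98  0.4   1.02 -0.5   1.73  1.28]
(-32, 40, 68) 55 ik 0.0 0.0 [-0.5   1.06  0.38  0.89 -0.53  1.86  1.26]
x 0.25 y 1.23 z -0.27 | wx 7.8 wy -0.0 wz -0.1
x 0.26 y 2.12 z -0.85 | wx 12.8 wy -0.0 wz -0.1
```

Request:
jog_arm --increments '[{"x": 0.1, "y": 0.6, "z": -0.15, "wx": 4, "wy": 0, "wz": 0, "claw": 0}, {"x": 0.2, "y": 1.2, "z": -0.3, "wx": 8, "wy": 0, "wz": 0, "claw": 0}, {"x": 0.25, "y": 2.1, "z": -0.8, "wx": 12.8, "wy": 0, "wz": 0, "claw": 0}, {"x": 0.25, "y": 2.1, "z": -0.8, "wx": 12.8, "wy": 0, "wz": 0, "claw": 0}, {"x": 0.25, "y": 2.1, "z": -0.8, "wx": 12.8, "wy": 0, "wz": 0, "claw": 0}, {"x": 0.25, "y": 2.1, "z": -0.8, "wx": 12.8, "wy": 0, "wz": 0, "claw": 0}]'

```text
clock: 16.0
position: [0.629, 0.2626, 0.1893]
tool_rot: [-2.507, -0.001, 1.447]
force: [-2.9, 0.5, -4.5]
grip_width: 0.015
```

```bash
python3 look.py 10 40;  python3 -c "
from nav import *
nav([((-32,40,68),55),((-32,40,68),57)])"
```

```text
lip [array([-32.6,  40.8,  68.7]), np.float64(54.8), np.float64(0.0), np.float64(0.0)] [-32.5  40.7  68.6] [-2.9  0.5 -4.5]
pred scene / top crops
(68, 26, 14) [450. 357.] [ 85. 205.]
(68, -26, 14) [329. 397.] [202. 220.]
(60, 26, 43) [481. 360.] [ 83. 155.]
(60, -26, 43) [358. 401.] [201. 171.]
t 16.1 lip/th/yaw/roll [array([-32.5,  40.7,  68.6]), np.float64(54.9), np.float64(0.0), np.float64(0.0)] q [-0.49  1.07  0.37  0.88 -0.53  1.85  1.26] F [-3.5 -0.2 -2.9]
(-32, 40, 68) 55 ik 0.0 0.0 [-0.49  1.06  0.37  0.89 -0.52  1.86  1.26]
(-32, 40, 68) 57 ik 0.0 0.0 [-0.45  1.08  0.28  0.82 -0.47  1.9   1.21]
x -0.06 y 0.09 z 0.00 | wx 0.1 wy -0.0 wz -0.0
x -0.06 y 0.41 z -0.29 | wx 2.1 wy -0.0 wz -0.0
```

View pics/s10.png

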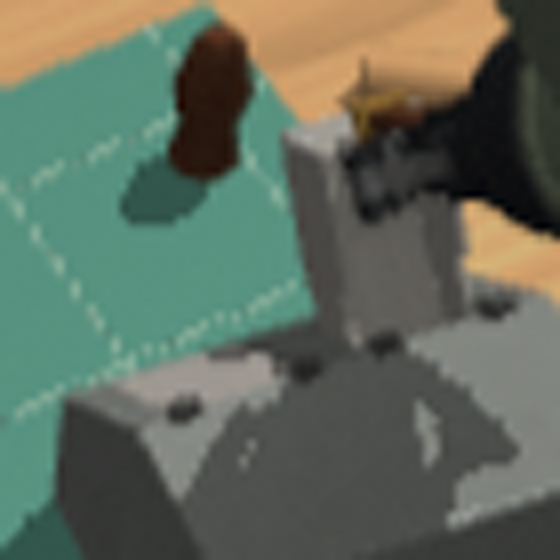

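View pics/t10.png

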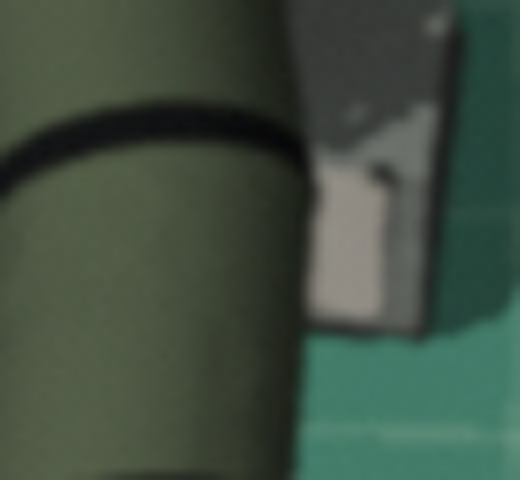

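Request:
jog_arm --increments '[{"x": -0.1, "y": 0.3, "z": -0.6, "wx": 2, "wy": 0, "wz": 0, "claw": 0}, {"x": 0.1, "y": 0.4, "z": 0.1, "wx": 2, "wy": 0, "wz": 0, "claw": 0}, {"x": -0.1, "y": 0.4, "z": -0.9, "wx": 2, "wy": 0, "wz": 0, "claw": 0}, {"x": 0.1, "y": 0.4, "z": 0.1, "wx": 2, "wy": 0, "wz": 0, "claw": 0}, {"x": -0.1, "y": 0.4, "z": -0.9, "wx": 2, "wy": 0, "wz": 0, "claw": 0}, {"x": 0, "y": 0.4, "z": -0.2, "wx": 2, "wy": 0, "wz": 0, "claw": 0}, {"x": 0, "y": 0.4, "z": -0.3, "wx": 2, "wy": 0, "wz": 0, "claw": 0}, {"x": 0, "y": 0.4, "z": -0.3, "wx": 2, "wy": 0, "wz": 0, "claw": 0}]'

```text
clock: 17.1
position: [0.6339, 0.2621, 0.189]
tool_rot: [-2.471, -0.001, 1.447]
force: [-2.5, 0.4, -4.5]
grip_width: 0.0146
```

```bash
python3 -c "
from nav import *
nav([((-32,40,76),52),((-30,40,86),38),((-27,40,94),25),((-34,40,97),10),((-85,40,112),0)])
s=snap(bot,'scene','11');crop(s,285,130,350,200,8,'pics/s11.png')"
```

```text
t 17.1 lip/th/yaw/roll [array([-32. ,  40.8,  67.9]), np.float64(56.9), np.float64(0.0), np.float64(0.0)] q [-0.44  1.09  0.29  0.81 -0.5   1.9   1.22] F [-2.5  0.1 -4.5]
(-32, 40, 76) 52 ik 0.0 0.0 [-0.49  1.    0.31  0.96 -0.45  1.78  1.24]
(-30, 40, 86) 38 ik 0.0 0.0 [-0.61  0.79  0.34  1.28 -0.38  1.43  1.24]
(-27, 40, 94) 25 ik 0.0 0.0 [-0.73  0.65  0.37  1.54 -0.31  1.11  1.19]
(-34, 40, 97) 10 ik 0.0 0.0 [-0.93  0.53  0.45  1.83 -0.21  0.71  1.05]
(-85, 40, 112) 0 ik 0.0 0.0 [-1.25  0.46  0.63  2.09 -0.08  0.45  0.82]
x -0.08 y -1.23 z 0.11 | wx -4.9 wy -0.0 wz -0.0
x -0.08 y -3.37 z 1.65 | wx -18.9 wy -0.0 wz -0.0
x -0.09 y -4.62 z 3.40 | wx -31.9 wy -0.0 wz -0.0
x -0.09 y -5.75 z 6.75 | wx -46.9 wy -0.0 wz -0.1
x -0.10 y -10.48 z 10.85 | wx -56.9 wy -0.0 wz -0.1
```

View pics/s11.png

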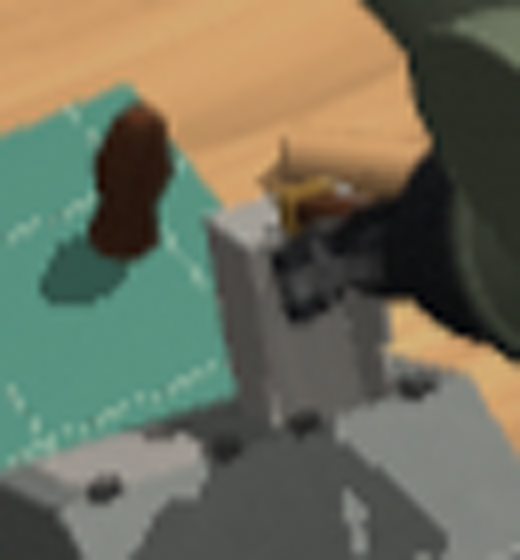

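Request:
jog_arm --increments '[{"x": 0, "y": -1.2, "z": 0.1, "wx": -4.9, "wy": 0, "wz": 0, "claw": 0}, {"x": 0, "y": -2.3, "z": 0.8, "wx": -12, "wy": 0, "wz": 0, "claw": 0}, {"x": 0, "y": -3.4, "z": 1.6, "wx": -19, "wy": 0, "wz": 0, "claw": 0}, {"x": 0, "y": -4, "z": 2.5, "wx": -25.5, "wy": 0, "wz": 0, "claw": 0}, {"x": 0, "y": -4.6, "z": 3.4, "wx": -32, "wy": 0, "wz": 0, "claw": 0}, {"x": -0.1, "y": -5.2, "z": 5.1, "wx": -39.5, "wy": 0, "wz": 0, "claw": 0}, {"x": -0.1, "y": -5.7, "z": 6.7, "wx": -47, "wy": 0, "wz": 0, "claw": 0}, {"x": -0.1, "y": -5.7, "z": 6.7, "wx": -47, "wy": 0, "wz": 0, "claw": 0}, {"x": -0.1, "y": -5.7, "z": 6.7, "wx": -47, "wy": 0, "wz": 0, "claw": 0}]'

```text
clock: 18.27
position: [0.5486, 0.2721, 0.1725]
tool_rot: [2.991, -0.002, 1.448]
force: [-1.0, 0.8, -1.4]
grip_width: 0.0147
```

```bash
python3 look.py 12 40;  python3 -c "
from nav import *
nav([((-90,40,112),0),((-130,40,140),0)])"
```

```text
lip [array([-32.8,  40.3,  97.9]), np.float64(9.9), np.float64(-0.0), np.float64(0.0)] [-32.   39.7  97.7] [-1.   0.8 -1.4]
pred scene / top crops
(68, 26, 14) [459. 313.] [ 76. 198.]
(68, -26, 14) [336. 353.] [195. 213.]
(60, 26, 43) [467. 261.] [ 64. 196.]
(60, -26, 43) [342. 301.] [185. 212.]
t 18.375 lip/th/yaw/roll [array([-32. ,  39.7,  97.7]), np.float64(9.9), np.float64(-0.1), np.float64(0.0)] q [-0.95  0.57  0.49  1.82 -0.26  0.7   1.09] F [-0.8 -0.  -2. ]
(-90, 40, 112) 0 ik 0.0 0.0 [-1.3   0.46  0.68  2.1  -0.14  0.45  0.87]
(-130, 40, 140) 0 ik 0.0 0.0 [-1.45  0.38  0.78  2.14 -0.05  0.5   0.75]
x -0.00 y -6.91 z -0.72 | wx -9.9 wy 0.0 wz -0.1
x -0.01 y -10.44 z -4.08 | wx -9.9 wy 0.0 wz -0.1
```

View pics/s12.png

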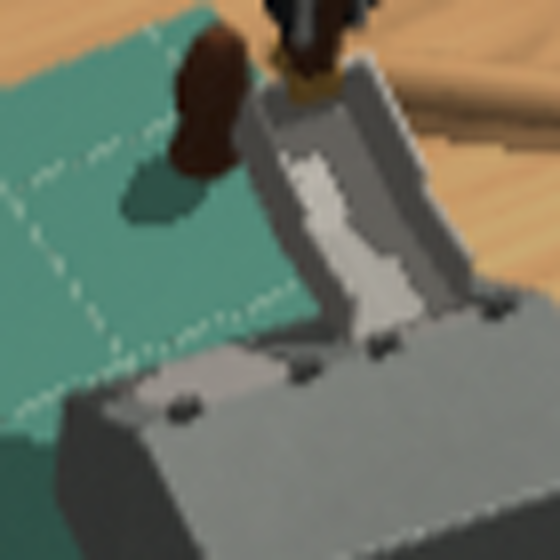

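View pics/t12.png

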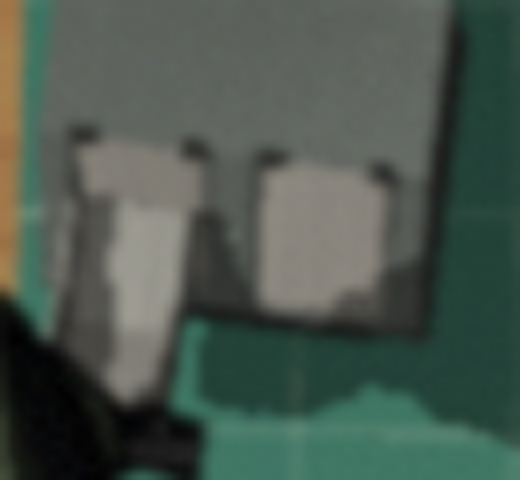

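Request:
jog_arm --increments '[{"x": 0, "y": -1, "z": -0.3, "wx": -2, "wy": 0, "wz": 0, "claw": 0}, {"x": 0, "y": -3, "z": -0.6, "wx": -5, "wy": 0, "wz": 0, "claw": 0}, {"x": 0, "y": -5, "z": -0.7, "wx": -8, "wy": 0, "wz": 0, "claw": 0}, {"x": 0, "y": -7, "z": -1, "wx": -9.9, "wy": 0, "wz": 0, "claw": 0}, {"x": 0, "y": -9, "z": -2.5, "wx": -9.9, "wy": 0, "wz": 0, "claw": 0}, {"x": 0, "y": -10.4, "z": -4, "wx": -9.9, "wy": 0, "wz": 0, "claw": 0}, {"x": 0, "y": -10.4, "z": -4, "wx": -9.9, "wy": 0, "wz": 0, "claw": 0}]'

```text
clock: 19.25
position: [0.4417, 0.2856, 0.197]
tool_rot: [2.818, -0.003, 1.447]
force: [-0.8, -0.3, -2.1]
grip_width: 0.0152
```

```bash
cat > place.py <<'E'
from cmp import *
from workcell import bot
import sys
def P(o,yaw=0,th=0):
    Rs=R.from_euler('zy',[yaw,th],degrees=True).as_matrix();T=Rs@RTS.T;return np.array(o)-T@PTS,T
def go(L):
    st=bot.observe();print(st["clock"],"scoop",sp(st,(0,0,0)).round(4),lip_now(st)[1:],st["force"].round(1),st["qpos"].round(2));q=st["qpos"];o=[]
    for a in L:
        p,T=P(*a);q,e,w=ik(p,T,q);print(a,"%.1f %.1f"%(e,w),q.round(2));o.append((p,T))
    rows(st,o)
E
python3 -c "
from place import *
go([((.56,-.08,.13),0),((.56,-.08,.02),0),((.56,-.08,0),0)])
s=snap(bot,'scene','13');t=snap(bot,'top','13')
cv2.imwrite('pics/s13.png',s['pixels'][:,:,::-1]);cv2.imwrite('pics/t13.png',cv2.resize(t['pixels'][100:280,150:370,::-1],None,fx=3.5,fy=3.2))
for u,v in((264,174),(272,220),(260,270),(328,215),(300,240)): print(plane(t,u,v,.03).round(3))
"
```

```text
19.25 scoop [0.4809 0.2814 0.126 ] (np.float64(-0.07654706157061175), np.float64(-0.11833083651648654), np.float64(0.0918187190840721)) [-0.8 -0.3 -2.1] [-1.44  0.42  0.76  2.12 -0.08  0.49  0.76]
((0.56, -0.08, 0.13), 0) 0.0 0.0 [-0.31  0.28  0.46  2.18 -0.42  0.42  2.05]
((0.56, -0.08, 0.02), 0) 2.6 1.0 [-0.12  0.5   0.24  2.22 -0.88  0.19  2.49]
((0.56, -0.08, 0), 0) 6.2 2.3 [-0.11  0.54  0.22  2.21 -0.88  0.19  2.49]
x -35.36 y 11.89 z 3.45 | wx 0.1 wy 2.2 wz -6.8
x -35.39 y 8.39 z 13.88 | wx 0.1 wy 2.2 wz -6.8
x -35.40 y 7.75 z 15.78 | wx 0.1 wy 2.2 wz -6.8
[ 0.658 -0.01   0.03 ]
[ 0.492 -0.039  0.03 ]
[0.314 0.003 0.03 ]
[ 0.511 -0.24   0.03 ]
[ 0.421 -0.139  0.03 ]
```

View pics/s13.png

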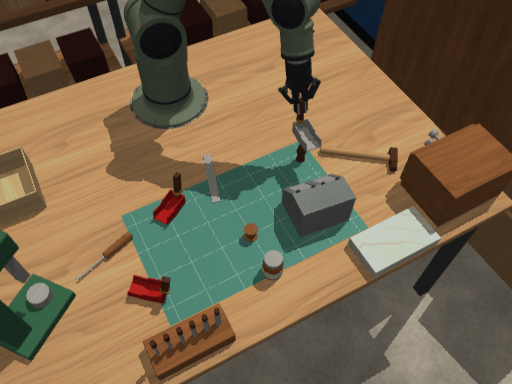

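View pics/t13.png

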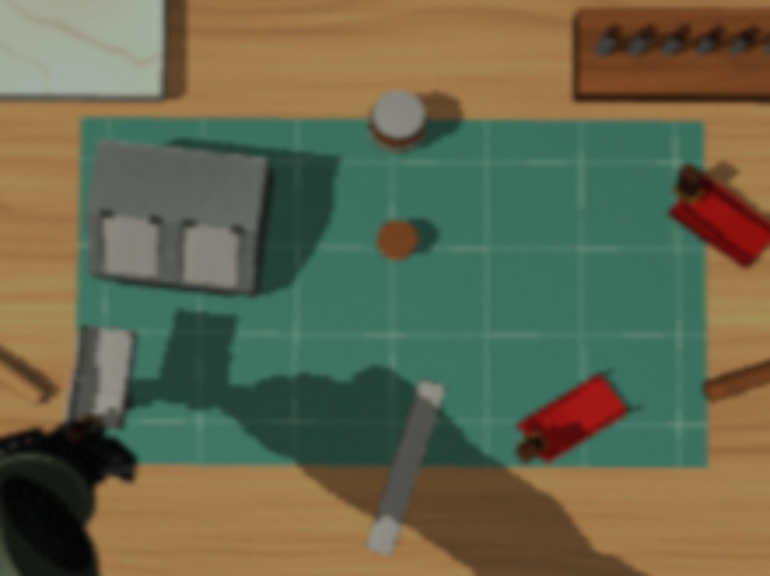

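```bash
python3 -c "
from place import *
go([((.50,.08,.15),-10),((.64,-.11,.13),-20),((.64,-.11,.02),-20),((.64,-.11,0),-20)])
"
```

```text
19.35 scoop [0.4814 0.2808 0.1254] (np.float64(-0.07293315019704025), np.float64(-0.1593924013271718), np.float64(0.0413578780415862)) [ 0.3 -0.6 -3.4] [-1.43  0.42  0.76  2.12 -0.08  0.49  0.76]
((0.5, 0.08, 0.15), -10) 0.0 0.0 [-1.17  0.18  0.86  2.29  0.03  0.45  1.04]
((0.64, -0.11, 0.13), -20) 0.0 0.0 [-0.41  0.43  0.56  1.99 -0.32  0.48  1.55]
((0.64, -0.11, 0.02), -20) 0.0 0.0 [-0.24  0.6   0.34  2.04 -0.41  0.23  1.62]
((0.64, -0.11, 0), -20) 0.0 0.0 [-0.22  0.63  0.31  2.05 -0.45  0.19  1.66]
x -19.48 y 4.93 z -0.99 | wx 0.1 wy -0.9 wz 2.7
x -35.92 y 19.80 z 6.07 | wx 0.0 wy -4.1 wz 12.2
x -35.94 y 16.30 z 16.50 | wx 0.0 wy -4.1 wz 12.2
x -35.94 y 15.66 z 18.39 | wx 0.0 wy -4.1 wz 12.2
```

```bash
python3 -c "
from place import *
go([((.50,.08,.15),-10),((.69,-.13,.13),-15),((.69,-.13,.02),-15),((.69,-.13,0),-15)])
"
```

```text
19.35 scoop [0.4814 0.2808 0.1254] (np.float64(-0.07293315019704025), np.float64(-0.1593924013271718), np.float64(0.0413578780415862)) [ 0.3 -0.6 -3.4] [-1.43  0.42  0.76  2.12 -0.08  0.49  0.76]
((0.5, 0.08, 0.15), -10) 0.0 0.0 [-1.17  0.18  0.86  2.29  0.03  0.45  1.04]
((0.69, -0.13, 0.13), -15) 0.0 0.0 [-0.28  0.5   0.48  1.86 -0.36  0.54  1.71]
((0.69, -0.13, 0.02), -15) 0.0 0.0 [-0.15  0.65  0.31  1.91 -0.45  0.31  1.78]
((0.69, -0.13, 0), -15) 0.0 0.0 [-0.13  0.68  0.27  1.92 -0.46  0.27  1.79]
x -19.48 y 4.93 z -0.99 | wx 0.1 wy -0.9 wz 2.7
x -37.62 y 24.68 z 7.70 | wx 0.1 wy -2.5 wz 7.4
x -37.64 y 21.18 z 18.13 | wx 0.1 wy -2.5 wz 7.4
x -37.64 y 20.55 z 20.03 | wx 0.1 wy -2.5 wz 7.4
```

Request:
jog_arm --increments '[{"x": -4, "y": 0.5, "z": -1, "wx": 0, "wy": 0, "wz": 0.5, "claw": 0}, {"x": -9, "y": 1, "z": -1.5, "wx": 0, "wy": 0, "wz": 1, "claw": 0}, {"x": -14, "y": 2.5, "z": -1.3, "wx": 0, "wy": -0.4, "wz": 2, "claw": 0}, {"x": -19.5, "y": 5, "z": -1, "wx": 0, "wy": -0.9, "wz": 2.7, "claw": 0}, {"x": -24, "y": 9, "z": 0.5, "wx": 0, "wy": -1.3, "wz": 4, "claw": 0}, {"x": -29, "y": 14, "z": 3, "wx": 0, "wy": -1.8, "wz": 5.5, "claw": 0}, {"x": -33.5, "y": 19.5, "z": 5.5, "wx": 0, "wy": -2.2, "wz": 6.5, "claw": 0}, {"x": -37.6, "y": 24.7, "z": 7.7, "wx": 0, "wy": -2.5, "wz": 7.4, "claw": 0}, {"x": -37.6, "y": 24.7, "z": 7.7, "wx": 0, "wy": -2.5, "wz": 7.4, "claw": 0}, {"x": -37.6, "y": 24.7, "z": 7.7, "wx": 0, "wy": -2.5, "wz": 7.4, "claw": 0}]'

```text
clock: 20.6
position: [0.6533, -0.1255, 0.2]
tool_rot: [2.818, -0.001, 1.304]
force: [-0.4, 0.1, -3.5]
grip_width: 0.0148
```

```bash
python3 -c "
from place import *
go([((.69,-.13,.02),-15),((.69,-.13,0.004),-15),((.69,-.13,0),-15)])
"
```

```text
20.6 scoop [ 0.6915 -0.1353  0.129 ] (np.float64(-0.05673241104605243), np.float64(-8.261293442304352), np.float64(-0.03566250491490298)) [-0.4  0.1 -3.5] [-0.26  0.52  0.47  1.84 -0.36  0.53  1.71]
((0.69, -0.13, 0.02), -15) 0.0 0.0 [-0.15  0.65  0.3   1.91 -0.44  0.31  1.78]
((0.69, -0.13, 0.004), -15) 0.0 0.0 [-0.13  0.68  0.28  1.92 -0.45  0.27  1.79]
((0.69, -0.13, 0), -15) 0.0 0.0 [-0.13  0.68  0.27  1.92 -0.45  0.26  1.79]
x 0.44 y -3.73 z 10.24 | wx 0.1 wy 0.1 wz -0.2
x 0.44 y -4.24 z 11.76 | wx 0.1 wy 0.1 wz -0.2
x 0.44 y -4.36 z 12.14 | wx 0.1 wy 0.1 wz -0.2
```

Request:
jog_arm --increments '[{"x": 0.1, "y": -1, "z": 2.7, "wx": 0, "wy": 0, "wz": 0, "claw": 0}, {"x": 0.2, "y": -2, "z": 5.4, "wx": 0, "wy": 0, "wz": 0, "claw": 0}, {"x": 0.3, "y": -3, "z": 8, "wx": 0, "wy": 0, "wz": 0, "claw": 0}, {"x": 0.4, "y": -3.7, "z": 10.2, "wx": 0, "wy": 0, "wz": 0, "claw": 0}, {"x": 0.4, "y": -4, "z": 11, "wx": 0, "wy": 0, "wz": 0, "claw": 0}, {"x": 0.4, "y": -4.2, "z": 11.7, "wx": 0, "wy": 0, "wz": 0, "claw": 0}, {"x": 0.4, "y": -4.2, "z": 11.8, "wx": 0, "wy": 0, "wz": 0, "claw": 0}, {"x": 0.4, "y": -4.2, "z": 11.8, "wx": 0, "wy": 0, "wz": 0, "claw": 0}]'

```text
clock: 21.6
position: [0.6526, -0.1211, 0.0754]
tool_rot: [2.817, -0.001, 1.304]
force: [-0.5, -1.3, -2.6]
grip_width: 0.0151
```

```bash
python3 -c "
from place import *
go([((.69,-.13,0),-15)])
"
```

```text
21.6 scoop [ 0.6908 -0.1309  0.0044] (np.float64(-0.10727816907738635), np.float64(-8.264182614327186), np.float64(-0.02828773496216222)) [-0.5 -1.3 -2.6] [-0.15  0.69  0.3   1.91 -0.47  0.27  1.8 ]
((0.69, -0.13, 0), -15) 0.0 0.0 [-0.13  0.68  0.28  1.92 -0.47  0.27  1.81]
x 0.05 y -0.22 z 0.38 | wx 0.1 wy 0.1 wz -0.2
```

Lower the last 4 mm, watching the force.

Request:
jog_arm --increments '[{"x": 0, "y": -0.1, "z": 0.2, "wx": 0, "wy": 0, "wz": 0, "claw": 0}, {"x": 0, "y": -0.15, "z": 0.4, "wx": 0, "wy": 0, "wz": 0, "claw": 0}, {"x": 0, "y": -0.15, "z": 0.42, "wx": 0, "wy": 0, "wz": 0, "claw": 0}, {"x": 0, "y": -0.15, "z": 0.42, "wx": 0, "wy": 0, "wz": 0, "claw": 0}]'

```text
clock: 22.1
position: [0.6527, -0.121, 0.0711]
tool_rot: [2.817, -0.001, 1.305]
force: [-0.4, 1.0, 2.1]
grip_width: 0.0152
```

```bash
python3 -c "
from place import *
go([((.69,-.13,0),-15)])
"; python3 a.py 14
```

```text
22.1 scoop [ 6.910e-01 -1.308e-01  2.000e-04] (np.float64(-0.12850042408139556), np.float64(-8.258123092655156), np.float64(-0.014984450588192711)) [-0.4  1.   2.1] [-0.14  0.7   0.29  1.91 -0.47  0.26  1.8 ]
((0.69, -0.13, 0), -15) 0.0 0.0 [-0.13  0.68  0.28  1.92 -0.47  0.27  1.81]
x 0.03 y -0.09 z -0.02 | wx 0.1 wy 0.1 wz -0.2
22.1 [ 0.65271594 -0.12096127  0.07112453] [-0.14183983  0.6967014   0.28977434  1.91111212 -0.47423762  0.26067012
  1.79887004] [-0.42089419  0.95697791  2.12123239]
x -10.22 y -2.33 z -11.79 | wx 0.1 wy 4.4 wz -13.3
x -9.39 y -2.45 z -0.82 | wx 0.1 wy 4.4 wz -13.3
213 239 [[295.75439778 174.19620015]]
```

View pics/ab14.png

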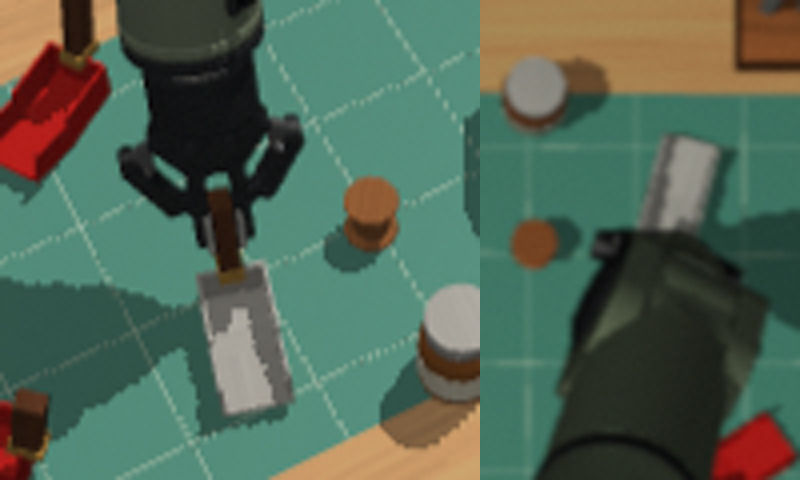

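Request:
jog_arm --increments '[{"x": 0, "y": 0, "z": 0, "wx": 0, "wy": 0, "wz": 0, "claw": 25}, {"x": 0, "y": 0, "z": 0, "wx": 0, "wy": 0, "wz": 0, "claw": 40}, {"x": 0, "y": 0, "z": 0, "wx": 0, "wy": 0, "wz": 0, "claw": 40}, {"x": 0, "y": 0, "z": -1.5, "wx": 0, "wy": 0, "wz": 0, "claw": 40}, {"x": 0, "y": 0, "z": -4, "wx": 0, "wy": 0, "wz": 0, "claw": 40}, {"x": 0, "y": 0, "z": -8, "wx": 0, "wy": 0, "wz": 0, "claw": 40}, {"x": 0, "y": -2, "z": -13, "wx": 0, "wy": 0, "wz": 0, "claw": 40}, {"x": 0, "y": -6, "z": -16, "wx": 0, "wy": 0, "wz": 0, "claw": 40}, {"x": 0, "y": -10, "z": -16, "wx": 0, "wy": 0, "wz": 0, "claw": 40}, {"x": 0, "y": -10, "z": -16, "wx": 0, "wy": 0, "wz": 0, "claw": 40}]'

```text
clock: 23.45
position: [0.5095, -0.0817, 0.191]
tool_rot: [2.818, -0.003, 1.305]
force: [0.3, 0.3, 0.8]
grip_width: 0.0343
```

```bash
python3 -c "
from place import *
st=bot.observe();print(st['clock'],st['position'],st['force'])
s=snap(bot,'scene','15');t=snap(bot,'top','15')
crop(s,150,150,370,300,3,'pics/s15.png');crop(t,165,110,365,260,4,'pics/t15.png')
for n in ('scene','top'):
    a=load(n+'0')['pixels'].astype(int);b=load(n+'15')['pixels'].astype(int);print(n,(abs(a-b).max(2)>60).sum())
"
```

```text
23.45 [ 0.50947949 -0.08174713  0.1910383 ] [0.2874876  0.34689656 0.79278403]
scene 13392
top 13092
```

View pics/s15.png

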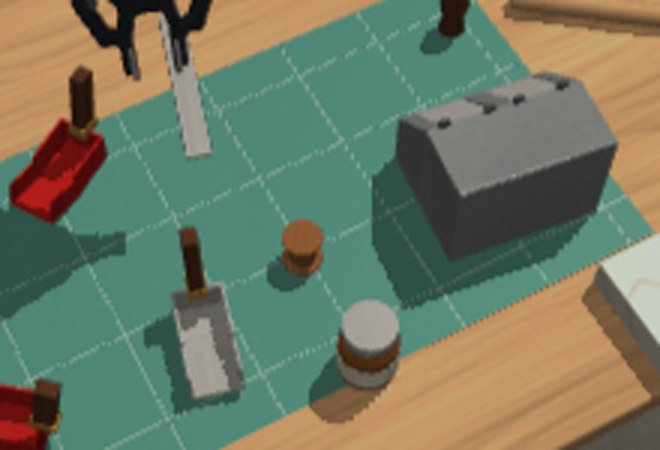

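View pics/t15.png

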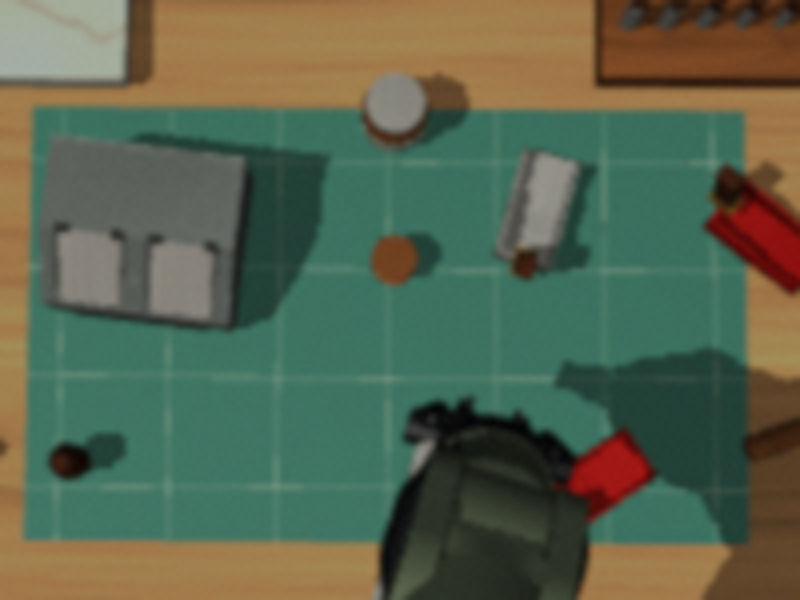

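Both views agree. The scoop stands empty and upright, at about (208,340) in the scene crop. Both flaps are flush, the bin is in its place, no tips lie outside it, and the gripper is clear of everything. Handing in.

```bash
python3 -c "
from workcell import bot
print(bot.job_done())"
```

```text
the job is handed in; nothing more can be done
None
```

I emptied the scoop through the left flap, stood it upright on the bench to the right of the spool, and handed the job in at about 23.5 s of the 67 s allowed. No verdict was reported.

- **Feeling the flaps:** The right flap gave about 4 mm and then stopped at roughly 18 N, so that chamber is the full one. The left flap swung in at about 1.5–2.5 N.
- **Pouring:** I held the lip in the left mouth, pitched the scoop nose-down to about 57°, gave it a small shake and levelled it before drawing it out. I could not see the tips inside the bin. The scoop was empty in both views, and no tips lie outside the bin.
- **Final checks:** Both flaps look shut and the bin and bystanders look unmoved. The ruler is partly hidden by the arm in the last top view. The scoop is upright with its floor on the bench, and the gripper is open and clear.

**What went wrong or disagreed:**
- The first push on the right flap briefly went over the 10 N that slides the bin. I saw no more than about 0.5 mm of movement.
- The two cameras placed the bin about 6 mm apart in y. I used the middle value after comparing it with the scoop held by the arm.
- The first grasp attempt leaned too far and reached a joint limit. A second, less tilted grasp held but would have limited the pouring angle, so I regrasped with the gripper leaning about 8° more.

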